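Roll the ink tin's label to the front and close the keeper

TASK

On the ink stand, roll the big ink tin round by the edge of its lid with a fingertip, pressing gently (a hard push dents it), until the middle of its brown paper label is at the stand's front pointer. Leave the tin standing in its seat, let go of it, then swing the stand's keeper bar fully closed across the front. Leave the things around it alone.

Things in the scene. Friction and masses are not known exactly. Their poses are not given: they have to be found in the camera images.
- stand: fixed grey stand, a 150 x 150 mm plate 14 mm thick; origin under its centre on the table, on the upright turning axis of its seat; +x points to its front (away from the robot, roughly), +y to its left (the keeper's post is at the front left corner), z up
- seat (a point): centre of the rubber-faced disc in the middle of the stand, 25.5 mm above the table. The disc turns without end, stiffly (0.25 N m), and stays where it is left; six clips 9 mm high on it hold the tin's foot central within 2 mm. It is sprung: after the first few newtons it gives about 1 mm per 15 N pressed down, at most 8 mm
- tin: the big ink tin: loose, plain steel, 96 mm across (too wide to grasp), about 60 mm high, 0.3 to 0.6 kg; stands on the disc and turns with it. Origin under the centre of its foot, x towards the middle of its label, z up
- label (a point): middle of the brown paper label on the big tin's wall, 48 mm from its axis, 24 mm above its foot; x points straight out of the label, z up. The label is 40 mm wide and 34 mm high; a 30 mm wide tab of the same paper lies on the lid's edge above it, on the same side
- lid (a point): nominal centre of the lid's top, on the tin's axis, 57 mm above its foot, 82.5 mm above the table. The lid, 94 mm across, was pressed on crooked: its edge is up to 5.5 mm higher than this on one side, as much lower on the other (which side is not given). About 15 N down, 43 mm from the axis, turns the tin; 22 N dents it
- front (a point): where the middle of the label must be: 48 mm from the stand's axis straight towards its front, at label height; just inside the small steel diamond-shaped pointer on the plate
- keeper (a joint): angle of the keeper bar about its upright post (at x 64, y 70 mm in the stand's frame): 0 = open, the bar 69 degrees out from its closed line; 1.2 = fully closed at its stop, along the stand's -y across the front. Closes clockwise from above, stiffly (2 N at the pin), stays where left. Flat steel, 120 mm long, 9 mm wide, top 49 mm above the table
- pin (a point): top end of the upright steel pin on the keeper bar, 90 mm from the post's axis; the pin is 12 mm thick and stands from the bar up to 93 mm above the table
- small_tin: a small round jar-shaped ink pot, 60 mm across, 55 mm high, beside the stand on its right; origin under its centre
- knife: a palette knife lying flat beside the stand, about 210 mm long; wooden handle 12 mm high; origin at the joint of handle and blade
- spare_tin: another ink tin, 96 mm across and 57 mm high, off to the right, not part of the job; origin under its centre
- bottle: a white plastic bottle, 64 mm across, 170 mm high, to the left; origin under its centre
- water_cup: a white cup, 72 mm across, 85 mm high, to the left; origin under its centre
- block: a cork block 110 x 65 x 35 mm, near on the right; origin under its centre

How it is judged:
By the outcome, as a careful person would: the job done as asked, in the order asked, and still so for the second after the job is handed in, with the robot touching nothing.
It also fails if it takes over 67 s, if anything falls off the work surface, if the arm or the gripper's body presses on something with over 40 N, if the wrist force passes 120 N, or if a joint passes its speed limit or range.

ROBOT

A 7-joint arm with a two-finger parallel gripper is mounted at the origin on the work surface. World frame = base frame: x ahead of the robot, y to its left, z up, the work surface at z = 0. Lengths are in m, angles in rad, forces in N, time in s.
With the tool pointing down it reaches from about 0.4 to 0.85 m from the base axis. Payload 10.4 kg.
Tool frame: the origin (TCP) lies midway between the tips of the shut fingers; the grasp point (between the pads) lies 19 mm behind it; z points along the fingers, y is the direction in which the jaws open and shut (so a half turn about z gives the same grasp; the last joint's range is limited). The gripper opens to 85 mm and grips with 20 to 120 N. Pads are 22 mm wide; open, the fingers measure 114 mm over their backs; the gripper's body (76 mm by 85 mm) begins 54 mm behind the grasp point. The pads swing forward as they close: fully open they stand 13 mm farther back than shut.
Start: joints at [-1.219, 0.332, -0.065, 1.46, 0.022, 1.35, -0.088], TCP at [0.229, 0.582, 0.231] pointing down, gripper open.
Joint ranges: [-2.6, 2.6], [-0.5, 2.12], [-1.47, 1.34], [0.16, 2.42], [-1.27, 4.41], [0.06, 2.06], [-2.6, 2.6]. Speed limits (rad/s): [2.22, 2.22, 2.79, 2.79, 3.14, 3.14, 3.14].

INTERFACE

Orientations are given as a unit quaternion [x, y, z, w].
In Python, from cell import get_obs, imaging, ticket gives the robot as it stands.
- The arm moves only by the tool send_rows, never from a script. Its argument "moves" is a list of rows, each an object with "grip": the opening, from -1 (shut) to 1 (fully open), so that 0 is half open; "translation": the shift along the tool's x, y, z each as a share of 200 mm, from -1 to 1, a list of three; "dr": the turn, a rotation vector about the tool's x, y, z each as a share of 0.5 rad, from -1 to 1, a list of three. In form: [{"grip": grip, "translation": [dx, dy, dz], "dr": [wx, wy, wz]}, ...]. A call has 1 to 12 rows; each row shifts and turns the pose as measured when the row begins, along the tool's axes as they then stand; what a row does not reach is not made up. A row lasts 1/12 s, in which the tool goes at most 41.7 mm and 7.16 degrees, less where a joint would pass 70% of its speed; a pose out of reach is approached as far as the arm can. A call with a number of a shift or a turn outside -1 to 1 is refused whole. A call with a gripper value outside its range is refused whole. The fingers move at their own pace and stop on an object; "newtons" is the grip in N (left out, the last holds). Time passes only in rows, so rows that do not move let the fingers close. It gives the time, the measured TCP pose, the force and the opening at its end, in the units of the state.
- get_obs(): the state, without advancing time (a new reading comes with each control period).
- imaging.camera(name): name is "scene" or "top" or "wrist"; returns a dict with "img" (420x560x3 uint8, red, green, blue), "K" (3x3 intrinsics, pixels), "view" (4x4, takes a point from world to camera coordinates). Camera axes: x right, y down, z forward; pixel columns grow to the right and rows downward; lengths in m; the calibration is good to about 2 mm. A picture is of the moment at which its call begins. There is no depth.
- ticket.job_done(): hands the job in, once; it reports no verdict.
The state is a dict: "time": time; "q": joint angles; "joint_velocities": joint speeds; "joint_efforts": joint torques, N m; "position": TCP position; "eef_rot": TCP orientation; "wrist_force": force on the tool from outside, world axes, zero at the start; "wrist_torque": the same for the moment, N m; "grip_width": opening from 0.0 (shut) to 1.0 (fully open).
Only numpy, scipy, OpenCV 4.12 (cv2) and the standard library are available. Lean on these libraries where they do the work, as an engineer would, in place of code of your own. Each camera call takes 0.05 s, during which the arm holds its last target.

## Working session

There is one attempt and no reset: what is moved stays moved. The work goes in short steps, Python scripts to look and compute and a tool call to move; the robot and the scene stay as the last step left them, time stands still between calls to the robot, and variables do not carry over. Pictures are saved under pics/ and viewed, and the job is handed in when it is done.

Besides the shell and the picture viewer there is one more tool, called after "Call:" as a command line: name --argument value ..., lists and objects as JSON in quotes. send_rows: Moves the arm, as the interface text tells. Its arguments: {"type":"object","properties":{"moves":{"type":"array","items":{"type":"object","properties":{"grip":{"type":"number"},"translation":{"type":"array","items":{"type":"number","minimum":-1,"maximum":1}},"dr":{"type":"array","items":{"type":"number","minimum":-1,"maximum":1}}}}},"newtons":{"type":"number"}},"required":["moves"]}

```bash
mkdir -p pics; ls; python3 - <<'E'
from cell import get_obs, imaging, ticket
import cv2
o=get_obs();print(o)
for n in ["scene","top","wrist"]:
    d=imaging.camera(n);cv2.imwrite(f"pics/{n}0.png",d["img"][:,:,::-1]);print(n,d["K"].tolist(),d["view"].round(4).tolist())
E
```

```text
pics
{'time': 0.0, 'q': array([-1.21859101,  0.33284635, -0.06474377,  1.46095502,  0.02158412,
        1.34990427, -0.08845557]), 'joint_velocities': array([-8.95940729e-04, -1.15787858e-04,  1.89667923e-03, -5.03920725e-04,
        2.06320103e-05,  1.58665777e-03, -1.25386403e-03]), 'joint_efforts': array([-3.32526934e-04, -6.25441718e+01,  4.89502237e-02, -3.91594577e+01,
        1.61654188e-02,  9.98968579e-03,  2.39245594e-05]), 'position': array([0.22864267, 0.58126355, 0.23052543]), 'eef_rot': array([ 1.86256724e-01,  9.82500855e-01, -6.99869536e-04, -1.13625195e-04]), 'wrist_force': array([ 0.1838832 , -0.12223838,  0.06332112]), 'wrist_torque': array([-0.00189517,  0.01143817,  0.04686016]), 'grip_width': 0.9958359258171954}
scene [[472.9545532474469, 0.0, 289.3041405397389], [0.0, 472.9545532474469, 205.17587707105358], [0.0, 0.0, 1.0]] [[-0.186, 0.9825, 0.0109, 0.1], [0.5346, 0.1105, -0.8378, -0.1915], [-0.8244, -0.15, -0.5458, 1.8511], [0.0, 0.0, 0.0, 1.0]]
top [[400.9288902074401, 0.0, 275.9055289501726], [0.0, 400.9288902074401, 206.5004664831704], [0.0, 0.0, 1.0]] [[-0.0051, -1.0, -0.0011, 0.0015], [-0.9901, 0.0052, -0.1404, 0.4976], [0.1404, 0.0004, -0.9901, 1.1269], [0.0, 0.0, 0.0, 1.0]]
wrist [[317.27269318467387, 0.0, 282.38668272844853], [0.0, 317.27269318467387, 207.66562902587506], [0.0, 0.0, 1.0]] [[0.3671, 0.9302, -0.0013, -0.6237], [0.8968, -0.3536, 0.2659, -0.035], [0.2469, -0.0988, -0.964, 0.3788], [0.0, 0.0, 0.0, 1.0]]
```

View pics/scene0.png

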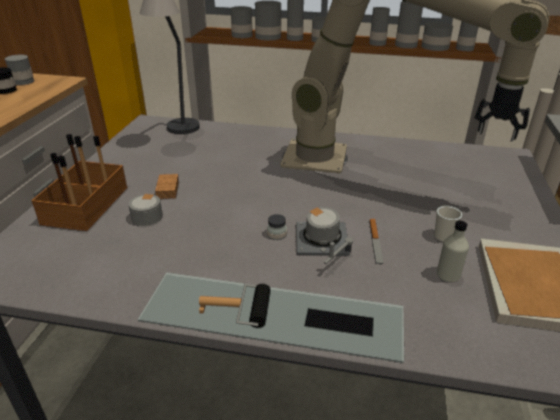

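View pics/top0.png

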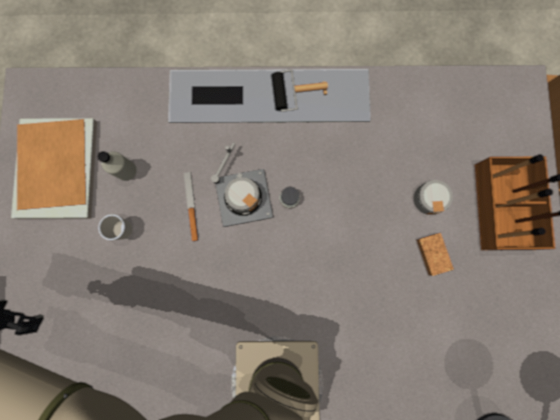

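View pics/wrist0.png

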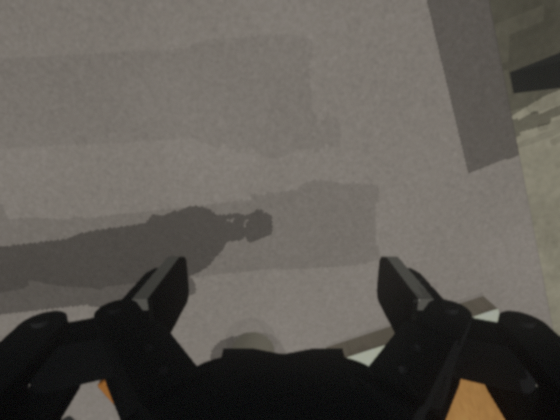

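```bash
python3 - <<'E'
import cv2
t=cv2.imread("pics/top0.png");cv2.imwrite("pics/topz.png",cv2.resize(t[130:235,180:320],None,fx=5.5,fy=5.5,interpolation=cv2.INTER_CUBIC))
t=cv2.imread("pics/scene0.png");cv2.imwrite("pics/scenez.png",cv2.resize(t[190:280,260:390],None,fx=6,fy=6,interpolation=cv2.INTER_CUBIC))
E
```

```text
(no output)
```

View pics/topz.png

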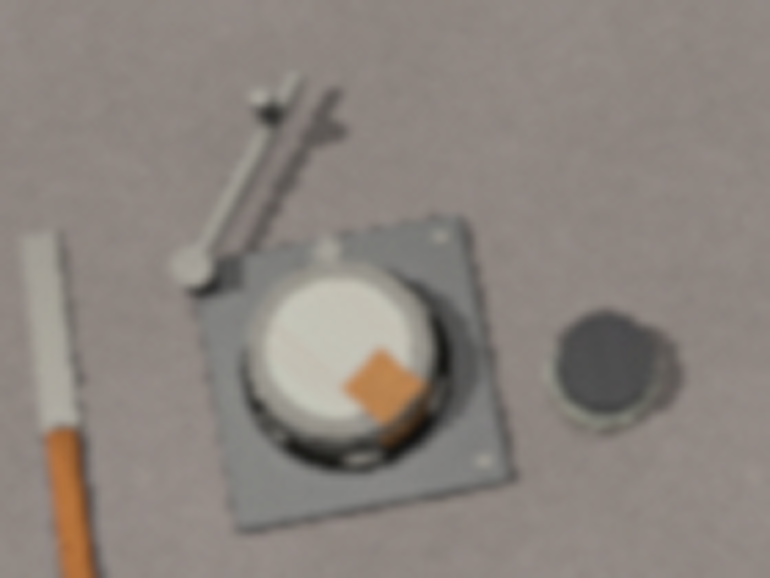

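View pics/scenez.png

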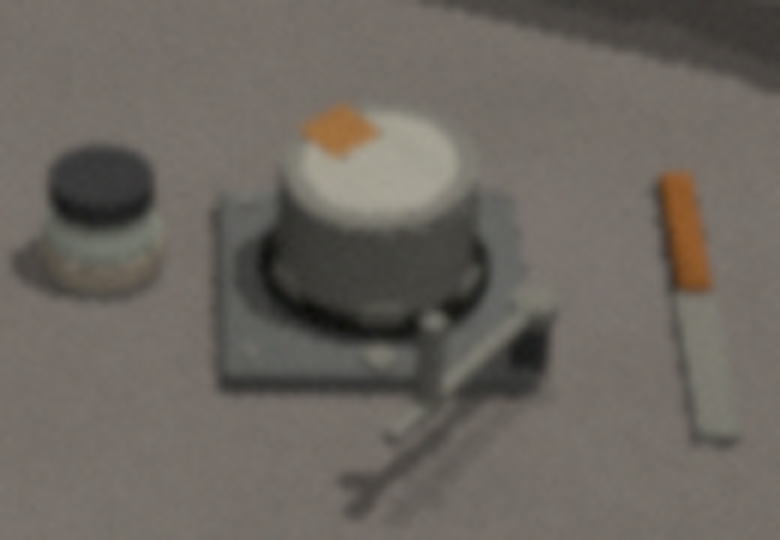

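```bash
cat > h.py <<'E'
import numpy as np, cv2
from scipy.spatial.transform import Rotation as R
try:
    from cell import get_obs, imaging, ticket
except Exception: pass
def ray(d,px,z):
    V=d["view"];K=d["K"];c=-V[:3,:3].T@V[:3,3]
    r=V[:3,:3].T@np.linalg.inv(K)@np.array([px[0],px[1],1.]);
    return c+r*(z-c[2])/r[2]
def proj(d,p):
    q=d["view"][:3,:3]@np.asarray(p)+d["view"][:3,3];q=d["K"]@q;return q[:2]/q[2]
def crop(d,name,x0,y0,x1,y1,f,marks=()):
    im=cv2.resize(np.ascontiguousarray(d["img"][y0:y1,x0:x1,::-1]),None,fx=f,fy=f,interpolation=cv2.INTER_CUBIC)
    for m in marks:
        u=proj(d,m);p=tuple(int(v) for v in ((u-[x0,y0]+.5)*f-.5));cv2.circle(im,p,2,(0,0,255),-1)
    cv2.imwrite(name,im)
E
python3 - <<'E'
from h import *
d=imaging.camera("top")
zz=lambda u,v:((u+.5)/5.5-.5+180,(v+.5)/5.5-.5+130)
for n,u,v,z in [("RF",458,214,.014),("RB",516,482,.014),("LB",240,531,.014),("ptr",328,248,.014),("boltRF",440,237,.014),("boltRB",485,461,.014),("post",193,268,.05),("pin",263,98,.093),("barend",295,75,.049),("tabcorner_in",380,350,.0825),("tabR",427,385,.0825),("tabL",345,387,.0825),("tabout",382,423,.0825),("lidc",340,345,.0825),("jar",605,362,.055)]:
    print(n,ray(d,zz(u,v),z).round(4))
E
```

```text
RF [0.6156 0.0374 0.014 ]
RB [0.4688 0.0065 0.014 ]
LB [0.4432 0.1537 0.014 ]
ptr [0.5971 0.108  0.014 ]
boltRF [0.6029 0.0472 0.014 ]
boltRB [0.4802 0.023  0.014 ]
post [0.5787 0.1755 0.05  ]
pin [0.6579 0.1344 0.093 ]
barend [0.6834 0.123  0.049 ]
tabcorner_in [0.5287 0.0747 0.0825]
tabR [0.5106 0.0509 0.0825]
tabL [0.5098 0.0924 0.0825]
tabout [0.4912 0.0736 0.0825]
lidc [0.5314 0.0951 0.0825]
jar [ 0.5266 -0.0404  0.055 ]
```

```bash
cat >> h.py <<'E'
C=np.array([.5294,.0956])
def yaw(o):
    x=R.from_quat(o["eef_rot"]).as_matrix()[:,0];return np.degrees(np.arctan2(x[1],x[0]))
def st():
    o=get_obs();Rm=R.from_quat(o["eef_rot"]).as_matrix()
    p=o["position"];r=p[:2]-C
    print("t%.2f"%o["time"],"p",p.round(4),"yaw %.1f"%yaw(o),"zax",Rm[:,2].round(3),"F",o["wrist_force"].round(1),"grip %.2f"%o["grip_width"],"r %.4f a %.1f"%(np.hypot(*r),np.degrees(np.arctan2(r[1],r[0]))),"q",o["q"].round(2))
    return o
def goto(x,y,z):
    o=st();Rm=R.from_quat(o["eef_rot"]).as_matrix()
    print("mm",(Rm.T@(np.array([x,y,z])-o["position"])*1000).round(1),"share",(Rm.T@(np.array([x,y,z])-o["position"])/.2).round(3))
E
python3 -c "
from h import *
goto(.555,.111,.30)"
```

```text
t0.20 p [0.2287 0.5814 0.2308] yaw 158.5 zax [-0.    -0.001 -1.   ] F [-0.3 -0.   0.2] grip 1.00 r 0.5713 a 121.8 q [-1.22  0.33 -0.06  1.46  0.02  1.35 -0.09]
mm [-475.9 -318.4  -68.9] share [-2.379 -1.592 -0.345]
```

Call:
send_rows --moves '[{"grip": -1, "translation": [0, 0, -0.2], "dr": [0, 0, 0]}, {"grip": -1, "translation": [0, 0, -0.15], "dr": [0, 0, 0]}]' --newtons 30

```text
time: 0.37
position: [0.2278, 0.5785, 0.2948]
eef_rot: [0.186, 0.982, -0.007, -0.001]
wrist_force: [-0.5, 0.3, 1.5]
grip_width: 0.75
```

Call:
send_rows --moves '[{"grip": -1, "translation": [-0.166, -0.111, 0], "dr": [0, 0, 0]}, {"grip": -1, "translation": [-0.166, -0.111, 0], "dr": [0, 0, 0]}, {"grip": -1, "translation": [-0.166, -0.111, 0], "dr": [0, 0, 0]}, {"grip": -1, "translation": [-0.166, -0.111, 0], "dr": [0, 0, 0]}, {"grip": -1, "translation": [-0.166, -0.111, 0], "dr": [0, 0, 0]}, {"grip": -1, "translation": [-0.166, -0.111, 0], "dr": [0, 0, 0]}, {"grip": -1, "translation": [-0.166, -0.111, 0], "dr": [0, 0, 0]}, {"grip": -1, "translation": [-0.166, -0.111, 0], "dr": [0, 0, 0]}, {"grip": -1, "translation": [-0.166, -0.111, 0], "dr": [0, 0, 0]}, {"grip": -1, "translation": [-0.166, -0.111, 0], "dr": [0, 0, 0]}, {"grip": -1, "translation": [-0.166, -0.111, 0], "dr": [0, 0, 0]}, {"grip": -1, "translation": [-0.166, -0.111, 0], "dr": [0, 0, 0]}]'

```text
time: 1.37
position: [0.5058, 0.1793, 0.3009]
eef_rot: [0.177, 0.984, -0.001, -0.002]
wrist_force: [1.3, 0.7, 0.9]
grip_width: 0.001
```

```bash
python3 -c "
from h import *
goto(.555,.111,.30)"
```

```text
t1.37 p [0.5058 0.1793 0.3009] yaw 159.6 zax [-0.005 -0.002 -1.   ] F [1.3 0.7 0.9] grip 0.00 r 0.0870 a 105.7 q [-0.69  0.1   0.29  1.6  -0.03  1.45  0.82]
mm [-69.9 -46.9   0.8] share [-0.35  -0.234  0.004]
```

Call:
send_rows --moves '[{"grip": -1, "translation": [-0.166, -0.111, 0], "dr": [0, 0, 0]}, {"grip": -1, "translation": [-0.166, -0.111, 0], "dr": [0, 0, 0]}, {"grip": -1, "translation": [0, 0, 0], "dr": [0, 0, 0.25]}, {"grip": -1, "translation": [0, 0, 0], "dr": [0, 0, 0.25]}, {"grip": -1, "translation": [0, 0, 0], "dr": [0, 0, 0.25]}, {"grip": -1, "translation": [0, 0, 0], "dr": [0, 0, 0.25]}, {"grip": -1, "translation": [0, 0, 0], "dr": [0, 0, 0.25]}, {"grip": -1, "translation": [0, 0, 0], "dr": [0, 0, 0.25]}, {"grip": -1, "translation": [0, 0, 0], "dr": [0, 0, 0.25]}, {"grip": -1, "translation": [0, 0, 0], "dr": [0, 0, 0.25]}, {"grip": -1, "translation": [0, 0, 0], "dr": [0, 0, 0.25]}, {"grip": -1, "translation": [0, 0, 0], "dr": [0, 0, 0.25]}]'

```text
time: 2.37
position: [0.5577, 0.0966, 0.2992]
eef_rot: [0.722, 0.692, -0.004, 0.001]
wrist_force: [-0.0, -0.6, 0.4]
grip_width: -0.001
```

```bash
python3 -c "
from h import *
goto(.555,.111,.30)
d=imaging.camera('wrist');cv2.imwrite('pics/w1.png',d['img'][:,:,::-1])"
```

```text
t2.37 p [0.5577 0.0966 0.2992] yaw 87.6 zax [-0.006 -0.007 -1.   ] F [-0.  -0.6  0.4] grip -0.00 r 0.0283 a 2.0 q [-0.67  0.18  0.48  1.53 -0.08  1.46 -0.23]
mm [14.3 -3.3 -0.9] share [ 0.071 -0.016 -0.005]
```

View pics/w1.png

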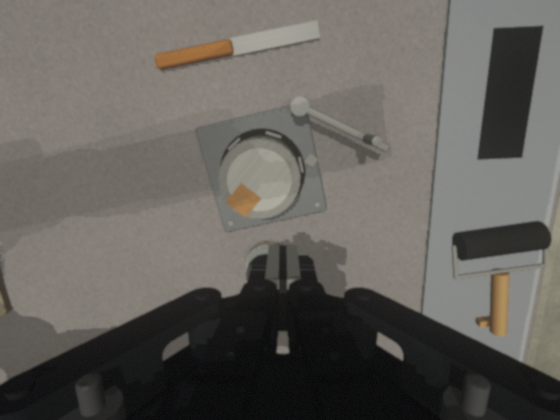

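```bash
python3 -c "
from h import *
d=imaging.camera('wrist');crop(d,'pics/w1z.png',185,85,400,240,3.7)
np.savez('w1',K=d['K'],view=d['view'],img=d['img'])"
```

```text
(no output)
```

View pics/w1z.png

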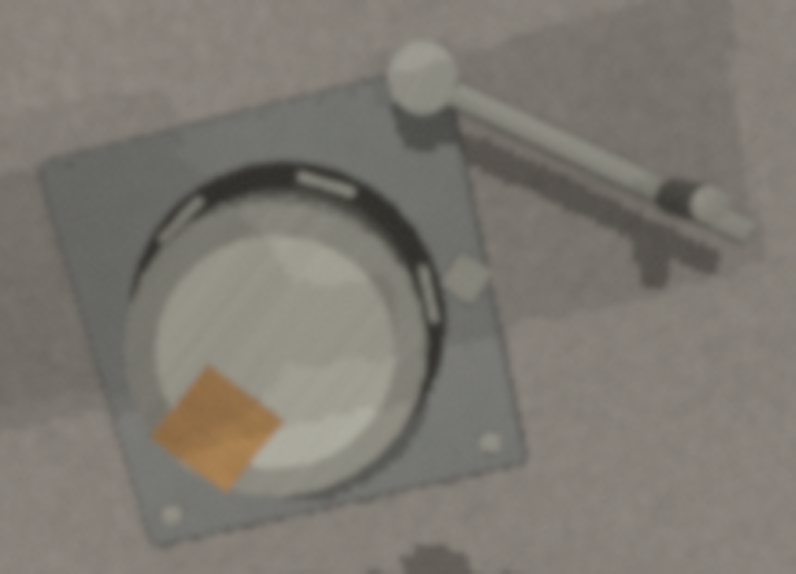

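```bash
python3 - <<'E'
from h import *
d=dict(np.load('w1.npz'))
zz=lambda u,v:((u+.5)/3.7-.5+185,(v+.5)/3.7-.5+85)
P={}
for n,u,v,z in [("LB",40,162,.014),("RB",157,546,.014),("RF",526,460,.014),("ptr",467,279,.014),("boltRB",172,514,.014),("boltRF",489,441,.014),("post",422,78,.05),("pin",712,205,.093),("t1",209,365,.0825),("t2",283,422,.0825),("t3",225,490,.0825),("t4",150,435,.0825),("lidL",123,345,.0825),("lidR",429,345,.0825),("lidT",277,193,.0825),("lidB",277,497,.0825)]:
    P[n]=ray(d,zz(u,v),z);print(n,P[n].round(4))
c=(P["LB"]+P["RF"])/2;print("c",c, [np.degrees(np.arctan2(*(a)[1::-1])) for a in (P["RF"]-P["RB"],-(P["LB"]-P["RB"])[[1,0,2]]*[-1,1,1],P["ptr"]-c,P["boltRF"]-P["boltRB"])])
for a,b in (("t1","t4"),("t2","t3")):print(np.degrees(np.arctan2(*(P[b]-P[a])[1::-1])))
m=(P["t3"]+P["t4"])/2;print(m,(P["t1"]+P["t2"])/2)
lc=(P["lidL"]+P["lidR"])/2,(P["lidT"]+P["lidB"])/2;print(lc)
E
```

```text
LB [0.4459 0.1565 0.014 ]
RB [0.4729 0.0105 0.014 ]
RF [0.6162 0.0379 0.014 ]
ptr [0.5957 0.1074 0.014 ]
boltRB [0.48   0.0232 0.014 ]
boltRF [0.6023 0.0461 0.014 ]
post [0.5804 0.1766 0.05  ]
pin [0.6613 0.1356 0.093 ]
t1 [0.5094 0.0939 0.0825]
t2 [0.5312 0.0744 0.0825]
t3 [0.511  0.0529 0.0825]
t4 [0.4888 0.0723 0.0825]
lidL [0.4833 0.1015 0.0825]
lidR [0.5781 0.0967 0.0825]
lidT [0.5344 0.145  0.0825]
lidB [0.5275 0.0497 0.0825]
c [0.53104085 0.09720373 0.014     ] [np.float64(10.847596760177286), np.float64(10.482521527274372), np.float64(8.966487733899164), np.float64(10.594462236115959)]
-133.81319267696927
-133.18552500371666
[0.49989244 0.0626406  0.0825    ] [0.52031041 0.08415576 0.0825    ]
(array([0.53071503, 0.09909851, 0.0825    ]), array([0.53093223, 0.09737919, 0.0825    ]))
```

Call:
send_rows --moves '[{"grip": -1, "translation": [0, 0, 0], "dr": [0, 0, 0.25]}, {"grip": -1, "translation": [0, 0, 0], "dr": [0, 0, 0.25]}, {"grip": -1, "translation": [0, 0, 0], "dr": [0, 0, 0.25]}, {"grip": -1, "translation": [0, 0, 0], "dr": [0, 0, 0.25]}, {"grip": -1, "translation": [0, 0, 0], "dr": [0, 0, 0.25]}, {"grip": -1, "translation": [0, 0, 0], "dr": [0, 0, 0.25]}, {"grip": -1, "translation": [0, 0, 0], "dr": [0, 0, 0.25]}, {"grip": -1, "translation": [0, 0, 0], "dr": [0, 0, 0.25]}, {"grip": -1, "translation": [0, 0, 0], "dr": [0, 0, 0.18]}]'

```text
time: 3.22
position: [0.5571, 0.0968, 0.2985]
eef_rot: [0.975, 0.223, -0.004, 0.003]
wrist_force: [0.2, -0.4, 0.7]
grip_width: 0.002
```

```bash
sed -i 's/^C=.*/C=np.array([.5305,.0970])/' h.py; python3 -c "
from h import *
goto(.5123,.136,.13)"
```

```text
t3.22 p [0.5571 0.0968 0.2985] yaw 25.8 zax [-0.007 -0.007 -1.   ] F [ 0.2 -0.4  0.7] grip 0.00 r 0.0266 a -0.5 q [-0.75  0.19  0.58  1.54 -0.1   1.46 -1.29]
mm [-21.7 -55.4 168.5] share [-0.108 -0.277  0.843]
```

Call:
send_rows --moves '[{"grip": -1, "translation": [-0.055, -0.14, 0.14], "dr": [0, 0, 0]}, {"grip": -1, "translation": [-0.055, -0.14, 0.14], "dr": [0, 0, 0]}, {"grip": -1, "translation": [0, 0, 0.2], "dr": [0, 0, 0]}, {"grip": -1, "translation": [0, 0, 0.2], "dr": [0, 0, 0]}, {"grip": -1, "translation": [0, 0, 0.13], "dr": [0, 0, 0]}, {"grip": -1, "translation": [0, 0, 0.03], "dr": [0, 0, 0]}]'

```text
time: 3.72
position: [0.5119, 0.139, 0.1276]
eef_rot: [0.972, 0.235, 0.0, 0.002]
wrist_force: [-0.7, 0.2, -0.2]
grip_width: -0.0
```

```bash
python3 -c "
from h import *
goto(.5123,.136,.095)
d=imaging.camera('wrist');cv2.imwrite('pics/w2.png',d['img'][:,:,::-1])
d=imaging.camera('scene');crop(d,'pics/s2.png',240,170,370,280,6)"
```

```text
t3.72 p [0.5119 0.139  0.1276] yaw 27.2 zax [ 0.001 -0.003 -1.   ] F [-0.7  0.2 -0.2] grip -0.00 r 0.0459 a 113.8 q [-0.82  0.22  0.52  1.86 -0.12  1.09 -1.34]
mm [-1.   2.7 32.6] share [-0.005  0.014  0.163]
```

View pics/w2.png

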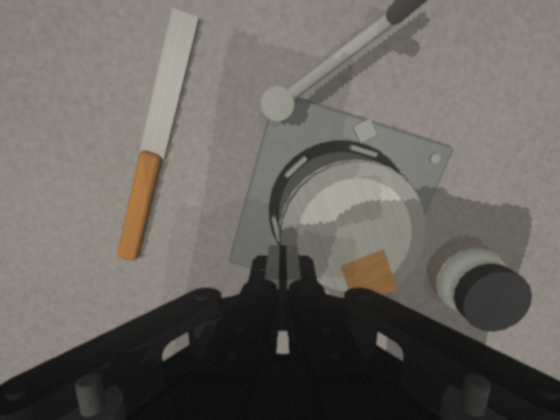

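View pics/s2.png

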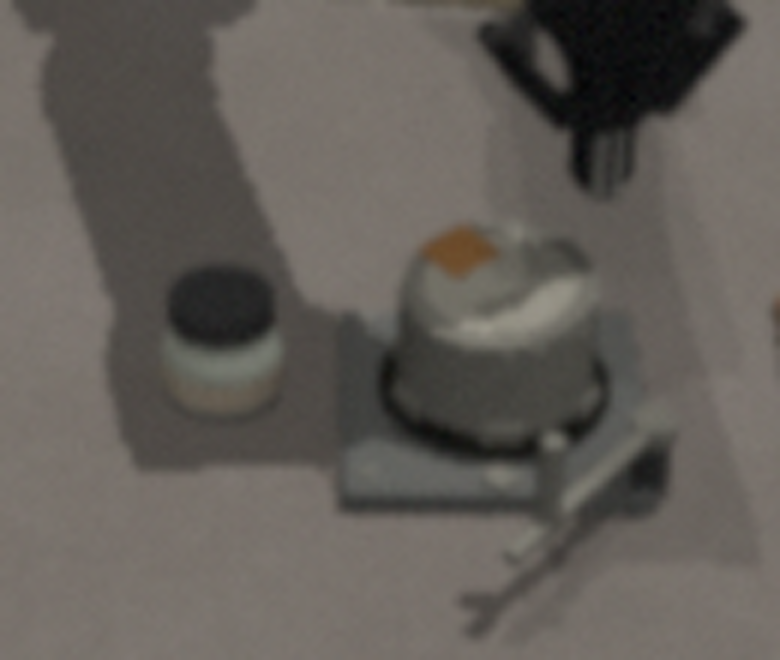

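Call:
send_rows --moves '[{"grip": -1, "translation": [-0.005, 0.014, 0.1], "dr": [0, 0, 0]}, {"grip": -1, "translation": [0, 0, 0.05], "dr": [0, 0, 0.02]}, {"grip": -1, "translation": [0, 0, 0.01], "dr": [0, 0, 0.02]}]'

```text
time: 4.07
position: [0.5183, 0.1371, 0.1039]
eef_rot: [0.974, 0.226, 0.006, 0.001]
wrist_force: [0.3, -0.0, 0.5]
grip_width: 0.003
```

```bash
python3 -c "
from h import *
goto(.5123,.136,.092)"
```

```text
t4.07 p [0.5183 0.1371 0.1039] yaw 26.1 zax [ 0.011  0.001 -1.   ] F [ 0.3 -0.   0.5] grip 0.00 r 0.0419 a 106.9 q [-0.8   0.26  0.52  1.88 -0.15  1.03 -1.34]
mm [-6.  -1.7 11.8] share [-0.03  -0.009  0.059]
```

Call:
send_rows --moves '[{"grip": -1, "translation": [-0.03, -0.009, 0.02], "dr": [0, -0.02, 0]}, {"grip": -1, "translation": [0, 0, 0.02], "dr": [0, 0, 0]}, {"grip": -1, "translation": [0, 0, 0.01], "dr": [0, 0, 0]}, {"grip": -1, "translation": [0, 0, 0], "dr": [0, 0, 0]}]'

```text
time: 4.4
position: [0.5142, 0.1369, 0.0972]
eef_rot: [0.974, 0.226, 0.003, 0.001]
wrist_force: [-0.1, 0.4, 0.6]
grip_width: -0.001
```

```bash
python3 -c "
from h import *
goto(.5123,.136,.092)"
```

```text
t4.40 p [0.5142 0.1369 0.0972] yaw 26.1 zax [ 0.006 -0.001 -1.   ] F [-0.1  0.4  0.6] grip -0.00 r 0.0431 a 112.3 q [-0.8   0.26  0.52  1.89 -0.15  1.02 -1.34]
mm [-2.1 -0.1  5.2] share [-0.01  -0.     0.026]
```

Call:
send_rows --moves '[{"grip": -1, "translation": [0, 0, 0.015], "dr": [0, -0.01, 0]}, {"grip": -1, "translation": [0, 0, 0.01], "dr": [0, 0, 0]}, {"grip": -1, "translation": [0, 0, 0.01], "dr": [0, 0, 0]}, {"grip": -1, "translation": [0, 0, 0], "dr": [0, 0, 0]}]'

```text
time: 4.73
position: [0.515, 0.1374, 0.0908]
eef_rot: [0.974, 0.227, 0.001, 0.001]
wrist_force: [-0.3, 0.1, -0.2]
grip_width: -0.0
```

Call:
send_rows --moves '[{"grip": -1, "translation": [0, 0, 0.01], "dr": [0, 0, 0]}, {"grip": -1, "translation": [0, 0, 0.01], "dr": [0, 0, 0]}]'

```text
time: 4.9
position: [0.5152, 0.1374, 0.0868]
eef_rot: [0.974, 0.227, 0.002, 0.001]
wrist_force: [-0.0, 0.4, 2.0]
grip_width: 0.001
```

Call:
send_rows --moves '[{"grip": -1, "translation": [0, 0, 0.01], "dr": [0, 0, 0]}]'

```text
time: 4.98
position: [0.5154, 0.1381, 0.0852]
eef_rot: [0.974, 0.227, 0.002, 0.001]
wrist_force: [-4.7, 3.1, 14.5]
grip_width: -0.001
```

Call:
send_rows --moves '[{"grip": -1, "translation": [0, 0, 0.01], "dr": [0, 0, 0]}]'

```text
time: 5.07
position: [0.5157, 0.1394, 0.0842]
eef_rot: [0.974, 0.227, 0.002, -0.0]
wrist_force: [-6.3, 1.2, 20.5]
grip_width: 0.004
```

Call:
send_rows --moves '[{"grip": -1, "translation": [0, 0, 0.001], "dr": [0, 0, 0]}]'

```text
time: 5.15
position: [0.5159, 0.1399, 0.0849]
eef_rot: [0.974, 0.227, 0.003, -0.001]
wrist_force: [-4.9, -3.2, 12.4]
grip_width: -0.003
```

```bash
python3 -c "
from h import *
goto(.5123,.136,.085)"
```

```text
t5.15 p [0.5159 0.1399 0.0849] yaw 26.3 zax [ 0.005  0.002 -1.   ] F [-4.9 -3.2 12.4] grip -0.00 r 0.0453 a 108.8 q [-0.8   0.28  0.51  1.9  -0.17  1.   -1.32]
mm [-5.   1.9 -0.1] share [-0.025  0.009 -0.001]
```

Call:
send_rows --moves '[{"grip": -1, "translation": [-0.016, 0.008, 0.006], "dr": [0, 0, -0.08]}, {"grip": -1, "translation": [-0.016, 0.008, 0.006], "dr": [0, 0, -0.08]}]'

```text
time: 5.32
position: [0.5141, 0.1374, 0.0856]
eef_rot: [0.964, 0.267, 0.006, -0.002]
wrist_force: [0.5, 8.0, 14.7]
grip_width: 0.002
```

```bash
python3 -c "
from h import *
st()"
```

```text
t5.32 p [0.5141 0.1374 0.0856] yaw 31.0 zax [ 0.01   0.008 -1.   ] F [ 0.5  8.  14.7] grip 0.00 r 0.0436 a 112.0 q [-0.78  0.27  0.5   1.91 -0.16  0.99 -1.24]
```

Call:
send_rows --moves '[{"grip": -1, "translation": [-0.02, 0.002, 0.006], "dr": [-0.01, -0.01, -0.09]}, {"grip": -1, "translation": [-0.02, 0.002, 0.006], "dr": [0, 0, -0.09]}, {"grip": -1, "translation": [-0.02, 0.002, 0.006], "dr": [0, 0, -0.09]}]'

```text
time: 5.57
position: [0.5103, 0.1349, 0.0865]
eef_rot: [0.942, 0.336, 0.012, -0.001]
wrist_force: [1.6, 3.9, 6.5]
grip_width: -0.002
```

```bash
python3 -c "
from h import *
st()
d=imaging.camera('wrist');cv2.imwrite('pics/w3.png',d['img'][:,:,::-1])
d=imaging.camera('top');crop(d,'pics/t3.png',210,160,280,230,8)"
```

```text
t5.57 p [0.5103 0.1349 0.0865] yaw 39.2 zax [ 0.021  0.009 -1.   ] F [1.6 3.9 6.5] grip -0.00 r 0.0430 a 118.1 q [-0.77  0.25  0.48  1.93 -0.14  0.97 -1.11]
```

View pics/w3.png

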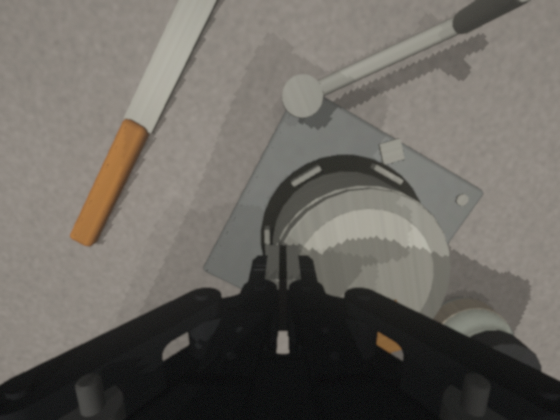

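```bash
cat >> h.py <<'E'
def nxt(r=.043):
    o=st();Rm=R.from_quat(o["eef_rot"]).as_matrix()
    w=np.cross(Rm[:,2],[0,0,-1]);print("level dr",(Rm.T@w/.5).round(3))
    p=o["position"][:2]-C;a=np.arctan2(p[1],p[0]);n=p/np.hypot(*p)
    t=np.array([-n[1],n[0],0]);i=np.array([-n[0],-n[1],0])
    print("tangent tool",(Rm.T@t).round(2),"inward tool",(Rm.T@i).round(2),"r err mm",((np.hypot(*p)-r)*1000).round(1),"F tan %.1f in %.1f"%(o["wrist_force"]@t,o["wrist_force"]@i),"tool x - tang yaw",(yaw(o)-(np.degrees(a)-90)+180)%360-180)
def tinpic(n):
    d=imaging.camera('top');crop(d,f'pics/{n}.png',205,155,285,225,8)
E
python3 -c "
from h import *
nxt()"
```

```text
t5.67 p [0.51   0.1347 0.0865] yaw 39.2 zax [ 0.021  0.01  -1.   ] F [1.5 3.5 6. ] grip 0.01 r 0.0429 a 118.5 q [-0.77  0.25  0.48  1.93 -0.14  0.97 -1.11]
level dr [ 0.012 -0.044 -0.   ]
tangent tool [-0.98 -0.18 -0.02] inward tool [-0.19  0.98  0.  ] r err mm -0.1 F tan -3.0 in -2.4 tool x - tang yaw 10.667119590526028
```

View pics/t3.png

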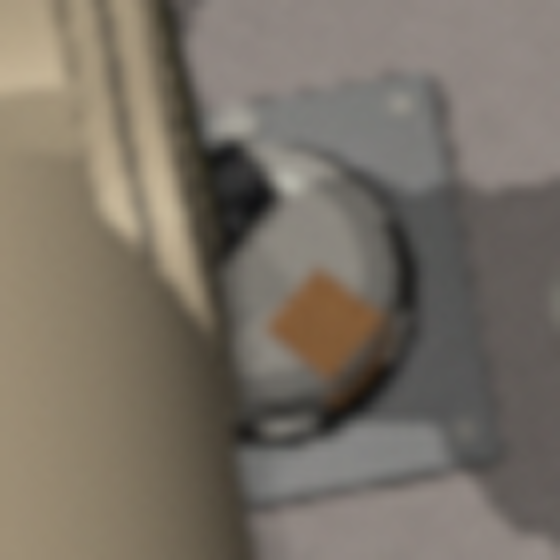

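Call:
send_rows --moves '[{"grip": -1, "translation": [-0.018, 0.0, 0.009], "dr": [0.012, -0.044, -0.08]}, {"grip": -1, "translation": [-0.018, 0.0, 0.01], "dr": [0, -0.01, -0.08]}, {"grip": -1, "translation": [-0.018, 0.0, 0.01], "dr": [0, -0.01, -0.08]}]'

```text
time: 5.92
position: [0.5076, 0.1337, 0.0856]
eef_rot: [0.919, 0.394, 0.003, -0.0]
wrist_force: [1.2, 6.8, 12.6]
grip_width: -0.004
```

```bash
python3 -c "
from h import *
nxt()"
```

```text
t5.92 p [0.5076 0.1337 0.0856] yaw 46.4 zax [ 0.006  0.003 -1.   ] F [ 1.2  6.8 12.6] grip -0.00 r 0.0432 a 122.0 q [-0.75  0.26  0.46  1.92 -0.14  0.99 -0.99]
level dr [ 0.004 -0.012 -0.   ]
tangent tool [-0.97 -0.25 -0.01] inward tool [-0.25  0.97  0.  ] r err mm 0.2 F tan -4.6 in -5.1 tool x - tang yaw 14.476651444567096
```

Call:
send_rows --moves '[{"grip": -1, "translation": [-0.023, -0.005, 0.011], "dr": [0, -0.01, -0.03]}, {"grip": -1, "translation": [-0.023, -0.005, 0.01], "dr": [0, -0.01, -0.03]}, {"grip": -1, "translation": [-0.023, -0.004, 0.01], "dr": [0, -0.01, -0.03]}]'

```text
time: 6.17
position: [0.5039, 0.1316, 0.0854]
eef_rot: [0.908, 0.418, 0.006, 0.002]
wrist_force: [3.2, 3.8, 12.2]
grip_width: -0.002
```

```bash
python3 -c "
from h import *
nxt();tinpic('t4')"
```

```text
t6.17 p [0.5039 0.1316 0.0854] yaw 49.4 zax [ 0.013  0.002 -1.   ] F [ 3.2  3.8 12.2] grip -0.00 r 0.0436 a 127.5 q [-0.75  0.24  0.46  1.93 -0.13  0.98 -0.95]
level dr [ 0.017 -0.02  -0.   ]
tangent tool [-0.98 -0.21 -0.01] inward tool [-0.21  0.98  0.01] r err mm 0.6 F tan -4.8 in -1.1 tool x - tang yaw 11.928820481621983
```

View pics/t4.png

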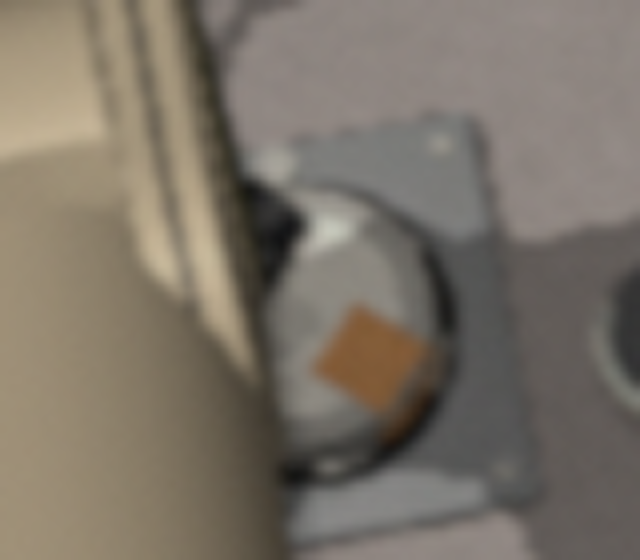

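Call:
send_rows --moves '[{"grip": -1, "translation": [-0.026, -0.003, 0.013], "dr": [0.017, -0.02, -0.05]}, {"grip": -1, "translation": [-0.026, -0.003, 0.013], "dr": [0, -0.01, -0.05]}]'

```text
time: 6.38
position: [0.5014, 0.1292, 0.0849]
eef_rot: [0.897, 0.443, 0.005, -0.0]
wrist_force: [1.5, 8.6, 16.9]
grip_width: 0.003
```

```bash
python3 -c "
from h import *
nxt()"
```

```text
t6.38 p [0.5014 0.1292 0.0849] yaw 52.6 zax [ 0.009  0.005 -1.   ] F [ 1.5  8.6 16.9] grip 0.00 r 0.0434 a 132.1 q [-0.74  0.24  0.45  1.94 -0.13  0.98 -0.89]
level dr [ 0.008 -0.018 -0.   ]
tangent tool [-0.98 -0.18 -0.01] inward tool [-0.18  0.98  0.  ] r err mm 0.4 F tan -6.9 in -5.4 tool x - tang yaw 10.467897819220354
```

Call:
send_rows --moves '[{"grip": -1, "translation": [-0.028, -0.005, 0.012], "dr": [0.008, -0.02, -0.08]}, {"grip": -1, "translation": [-0.028, -0.005, 0.012], "dr": [0, -0.01, -0.08]}, {"grip": -1, "translation": [-0.028, -0.005, 0.012], "dr": [0, -0.01, -0.08]}]'

```text
time: 6.63
position: [0.4972, 0.1251, 0.0849]
eef_rot: [0.866, 0.5, 0.006, 0.001]
wrist_force: [0.4, 7.5, 15.8]
grip_width: -0.003
```

```bash
python3 -c "
from h import *
nxt()"
```

```text
t6.63 p [0.4972 0.1251 0.0849] yaw 59.9 zax [ 0.012  0.004 -1.   ] F [ 0.4  7.5 15.8] grip -0.00 r 0.0436 a 139.8 q [-0.73  0.22  0.43  1.95 -0.11  0.98 -0.76]
level dr [ 0.017 -0.019  0.   ]
tangent tool [-0.98 -0.18 -0.01] inward tool [-0.18  0.98  0.01] r err mm 0.6 F tan -6.0 in -4.6 tool x - tang yaw 10.137396117370201
```

Call:
send_rows --moves '[{"grip": -1, "translation": [-0.03, -0.005, 0.012], "dr": [0.017, -0.02, -0.09]}, {"grip": -1, "translation": [-0.03, -0.005, 0.012], "dr": [0, -0.01, -0.08]}, {"grip": -1, "translation": [-0.03, -0.005, 0.012], "dr": [0, -0.01, -0.08]}, {"grip": -1, "translation": [-0.03, -0.005, 0.012], "dr": [0, -0.01, -0.08]}]'

```text
time: 6.97
position: [0.492, 0.1167, 0.0848]
eef_rot: [0.818, 0.575, 0.007, 0.003]
wrist_force: [-2.5, 7.7, 17.4]
grip_width: 0.001
```

```bash
python3 -c "
from h import *
nxt();tinpic('t5')"
```

```text
t6.97 p [0.492  0.1167 0.0848] yaw 70.3 zax [ 0.015  0.004 -1.   ] F [-2.5  7.7 17.4] grip 0.00 r 0.0433 a 152.9 q [-0.7   0.2   0.42  1.97 -0.1   0.97 -0.58]
level dr [ 0.025 -0.017  0.   ]
tangent tool [-0.99 -0.13 -0.01] inward tool [-0.13  0.99  0.01] r err mm 0.3 F tan -5.7 in -5.7 tool x - tang yaw 7.3241339002966015
```

View pics/t5.png

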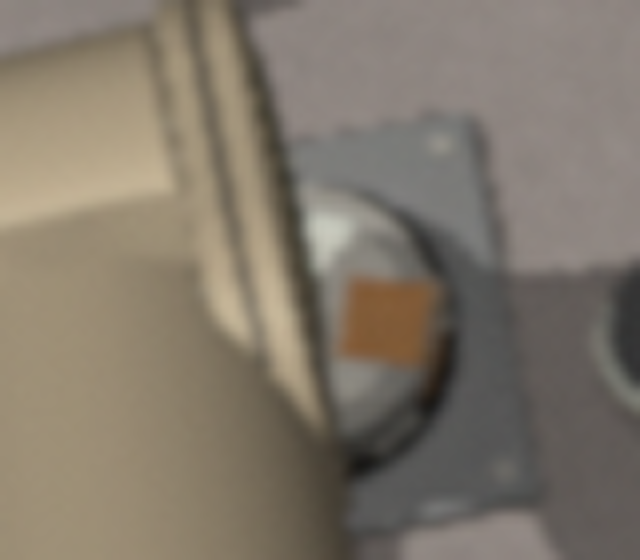

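Call:
send_rows --moves '[{"grip": -1, "translation": [-0.03, -0.005, 0.0115], "dr": [0.025, -0.02, -0.1]}, {"grip": -1, "translation": [-0.03, -0.005, 0.0115], "dr": [0, -0.01, -0.1]}, {"grip": -1, "translation": [-0.03, -0.004, 0.0115], "dr": [0, -0.01, -0.1]}, {"grip": -1, "translation": [-0.03, -0.004, 0.0115], "dr": [0, -0.01, -0.1]}]'

```text
time: 7.35
position: [0.489, 0.1054, 0.0846]
eef_rot: [0.75, 0.661, 0.005, 0.004]
wrist_force: [-4.6, 7.2, 19.7]
grip_width: -0.004
```

```bash
python3 -c "
from h import *
nxt()"
```

```text
t7.35 p [0.489  0.1054 0.0846] yaw 82.7 zax [ 0.013  0.001 -1.   ] F [-4.6  7.2 19.7] grip -0.00 r 0.0423 a 168.5 q [-0.67  0.19  0.4   1.98 -0.09  0.97 -0.36]
level dr [ 0.025 -0.004 -0.   ]
tangent tool [-1.   -0.07 -0.  ] inward tool [-0.07  1.    0.01] r err mm -0.7 F tan -6.2 in -5.9 tool x - tang yaw 4.226813793027361
```

Call:
send_rows --moves '[{"grip": -1, "translation": [-0.03, -0.008, 0.007], "dr": [0.025, -0.01, -0.1]}, {"grip": -1, "translation": [-0.03, -0.008, 0.009], "dr": [0.005, -0.005, -0.1]}, {"grip": -1, "translation": [-0.03, -0.006, 0.0095], "dr": [0.005, -0.005, -0.1]}]'

```text
time: 7.6
position: [0.4882, 0.0949, 0.0851]
eef_rot: [0.694, 0.72, 0.003, 0.001]
wrist_force: [-1.8, 5.7, 12.4]
grip_width: -0.0
```

```bash
python3 -c "
from h import *
nxt()"
```

```text
t7.60 p [0.4882 0.0949 0.0851] yaw 92.1 zax [ 0.006  0.003 -1.   ] F [-1.8  5.7 12.4] grip -0.00 r 0.0423 a -177.2 q [-0.64  0.19  0.39  1.98 -0.09  0.98 -0.17]
level dr [ 0.013 -0.006  0.   ]
tangent tool [-1.    0.01 -0.  ] inward tool [0.01 1.   0.01] r err mm -0.7 F tan -5.8 in -1.5 tool x - tang yaw -0.7259070409347714
```

Call:
send_rows --moves '[{"grip": -1, "translation": [-0.028, -0.005, 0.0115], "dr": [0.013, -0.006, -0.11]}, {"grip": -1, "translation": [-0.028, -0.004, 0.011], "dr": [0.005, -0.005, -0.11]}, {"grip": -1, "translation": [-0.028, -0.003, 0.0105], "dr": [0.005, -0.005, -0.11]}]'

```text
time: 7.85
position: [0.4911, 0.0839, 0.0842]
eef_rot: [0.628, 0.778, 0.003, 0.0]
wrist_force: [-5.2, 4.7, 20.6]
grip_width: 0.004
```

```bash
python3 -c "
from h import *
nxt();tinpic('t6')"
```

```text
t7.85 p [0.4911 0.0839 0.0842] yaw 102.2 zax [ 0.004  0.004 -1.   ] F [-5.2  4.7 20.6] grip 0.00 r 0.0415 a -161.7 q [-0.6   0.19  0.37  1.98 -0.09  0.98  0.03]
level dr [ 0.009 -0.006  0.   ]
tangent tool [-0.99  0.11 -0.  ] inward tool [0.11 0.99 0.  ] r err mm -1.5 F tan -6.1 in -3.5 tool x - tang yaw -6.088878549841752
```

View pics/t6.png

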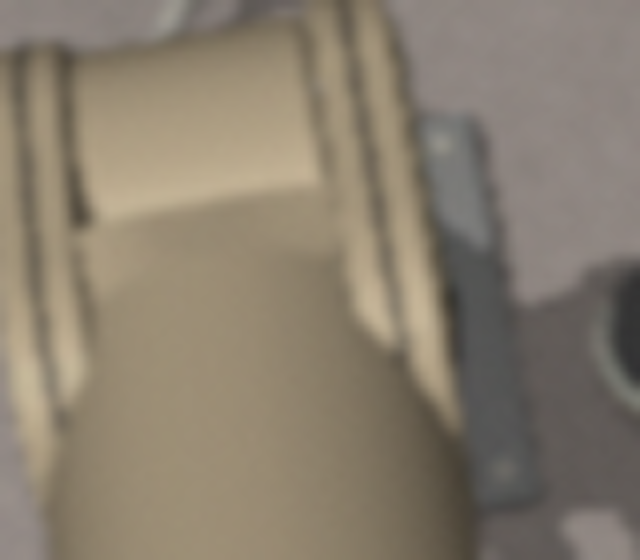

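Call:
send_rows --moves '[{"grip": -1, "translation": [-0.028, -0.004, 0.006], "dr": [0.009, -0.006, -0.12]}, {"grip": -1, "translation": [-0.028, -0.004, 0.0095], "dr": [0.0, 0, -0.12]}]'

```text
time: 8.07
position: [0.4953, 0.0761, 0.0848]
eef_rot: [0.576, 0.818, 0.004, 0.001]
wrist_force: [-3.2, 5.9, 15.0]
grip_width: 0.003
```

```bash
python3 -c "
from h import *
nxt()"
```

```text
t8.07 p [0.4953 0.0761 0.0848] yaw 109.7 zax [ 0.007  0.006 -1.   ] F [-3.2  5.9 15. ] grip 0.00 r 0.0409 a -149.3 q [-0.57  0.2   0.37  1.98 -0.09  0.98  0.18]
level dr [ 0.017 -0.007 -0.   ]
tangent tool [-0.98  0.19 -0.  ] inward tool [0.19 0.98 0.01] r err mm -2.1 F tan -6.7 in 0.3 tool x - tang yaw -10.991641145579933
```

Call:
send_rows --moves '[{"grip": -1, "translation": [-0.028, 0, 0.0095], "dr": [0.017, -0.007, -0.16]}, {"grip": -1, "translation": [-0.028, 0, 0.01], "dr": [0.005, -0.005, -0.16]}, {"grip": -1, "translation": [-0.028, 0, 0.0095], "dr": [0.005, -0.005, -0.16]}]'

```text
time: 8.32
position: [0.5054, 0.0655, 0.0842]
eef_rot: [0.468, 0.884, 0.001, 0.002]
wrist_force: [-4.8, 3.5, 18.5]
grip_width: 0.002
```

```bash
python3 -c "
from h import *
nxt()
d=imaging.camera('scene');crop(d,'pics/s6.png',260,170,360,260,7)"
```

```text
t8.32 p [0.5054 0.0655 0.0842] yaw 124.2 zax [ 0.005  0.001 -1.   ] F [-4.8  3.5 18.5] grip 0.00 r 0.0403 a -128.5 q [-0.53  0.22  0.35  1.95 -0.09  0.98  0.45]
level dr [0.009 0.004 0.   ]
tangent tool [-0.96  0.3   0.  ] inward tool [0.3  0.96 0.  ] r err mm -2.7 F tan -5.9 in -0.3 tool x - tang yaw -17.24469589070577
```

View pics/s6.png

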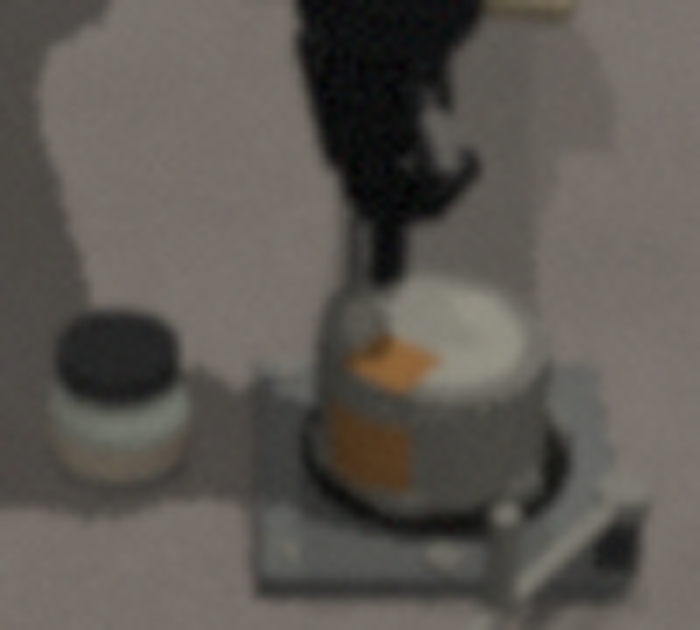

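```bash
cat >> h.py <<'E'
def lab(d,x0,y0,f,th,z=.0495,c=None):
    c=C if c is None else c
    out=[]
    for s in (-1,0,1):
        a=np.radians(th)+s*.02/.048
        u=proj(d,[c[0]+.048*np.cos(a),c[1]+.048*np.sin(a),z]);out.append(((u-[x0,y0]+.5)*f-.5).round(0).tolist())
    return out
E
python3 -c "
from h import *
d=imaging.camera('scene')
for th in (-50,-45,-40,-35,-30,-25,-20,10.6): print(th,lab(d,260,170,7,th))"
```

```text
-50 [[328.0, 403.0], [344.0, 430.0], [377.0, 452.0]]
-45 [[329.0, 409.0], [349.0, 435.0], [386.0, 456.0]]
-40 [[332.0, 414.0], [356.0, 440.0], [395.0, 459.0]]
-35 [[335.0, 420.0], [363.0, 445.0], [405.0, 461.0]]
-30 [[340.0, 426.0], [371.0, 449.0], [415.0, 464.0]]
-25 [[345.0, 431.0], [379.0, 453.0], [425.0, 465.0]]
-20 [[351.0, 436.0], [388.0, 456.0], [435.0, 466.0]]
10.6 [[401.0, 460.0], [449.0, 467.0], [497.0, 461.0]]
```

Call:
send_rows --moves '[{"grip": -1, "translation": [-0.028, 0.004, 0.007], "dr": [0.009, 0.0, -0.17]}, {"grip": -1, "translation": [-0.028, 0.004, 0.009], "dr": [0.0, 0, -0.17]}, {"grip": -1, "translation": [-0.028, 0.004, 0.0095], "dr": [0.0, 0, -0.17]}]'

```text
time: 8.67
position: [0.5207, 0.058, 0.0842]
eef_rot: [0.347, 0.938, 0.003, 0.002]
wrist_force: [-6.0, 2.7, 18.6]
grip_width: 0.002
```

```bash
python3 -c "
from h import *
nxt()"
```

```text
t8.67 p [0.5207 0.058  0.0842] yaw 139.4 zax [ 0.007  0.005 -1.   ] F [-6.   2.7 18.6] grip 0.00 r 0.0402 a -104.1 q [-0.48  0.25  0.32  1.92 -0.1   0.99  0.74]
level dr [0.016 0.004 0.   ]
tangent tool [-0.89  0.45  0.01] inward tool [0.45 0.89 0.01] r err mm -2.8 F tan -6.5 in 1.2 tool x - tang yaw -26.524759108315948
```

Call:
send_rows --moves '[{"grip": -1, "translation": [-0.02, 0.008, 0.008], "dr": [0.016, 0.0, -0.12]}]'

```text
time: 8.75
position: [0.5257, 0.057, 0.0843]
eef_rot: [0.317, 0.949, 0.001, 0.002]
wrist_force: [-6.4, 1.3, 17.6]
grip_width: -0.002
```

```bash
python3 -c "
from h import *
nxt()
d=imaging.camera('scene');crop(d,'pics/s7.png',260,170,360,260,7)"
```

```text
t8.75 p [0.5257 0.057  0.0843] yaw 143.1 zax [ 0.003  0.    -1.   ] F [-6.4  1.3 17.6] grip -0.00 r 0.0403 a -96.9 q [-0.47  0.26  0.31  1.9  -0.09  0.99  0.81]
level dr [0.005 0.005 0.   ]
tangent tool [-0.87  0.5   0.  ] inward tool [0.5  0.87 0.  ] r err mm -2.7 F tan -6.5 in 0.6 tool x - tang yaw -30.03480322574211
```

View pics/s7.png

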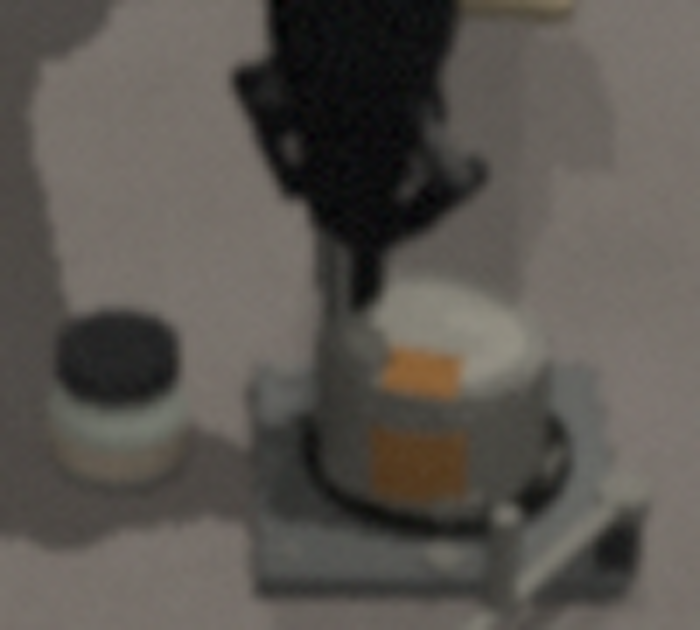

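Call:
send_rows --moves '[{"grip": -1, "translation": [-0.02, 0.011, 0.008], "dr": [0.005, 0.0, -0.14]}, {"grip": -1, "translation": [-0.014, 0.009, 0.0085], "dr": [0, 0.0, -0.14]}]'

```text
time: 8.97
position: [0.5357, 0.0579, 0.0844]
eef_rot: [0.246, 0.969, 0.001, 0.002]
wrist_force: [-7.2, -0.1, 17.5]
grip_width: -0.003
```

```bash
python3 -c "
from h import *
nxt()
d=imaging.camera('scene');crop(d,'pics/s8.png',260,170,360,260,7)
for th in (-5,0,5,10.6,15): print(th,lab(d,260,170,7,th))
print(((proj(d,[.5961,.1093,.014])-[260,170]+.5)*7-.5))
v=np.linalg.inv(d['view'])[:3,3];a0=np.arctan2(v[1]-C[1],v[0]-C[0]);print('cam az',np.degrees(a0))
for s in (-1,1):
  a=a0+s*np.radians(90-2);print(((proj(d,[C[0]+.048*np.cos(a),C[1]+.048*np.sin(a),.0495])-[260,170]+.5)*7-.5))
"
```

```text
t8.97 p [0.5357 0.0579 0.0844] yaw 151.6 zax [ 0.005  0.    -1.   ] F [-7.2 -0.1 17.5] grip -0.00 r 0.0395 a -82.4 q [-0.45  0.28  0.29  1.88 -0.09  1.    0.96]
level dr [ 0.005  0.008 -0.   ]
tangent tool [-0.81  0.59  0.  ] inward tool [ 0.59  0.81 -0.  ] r err mm -3.5 F tan -7.1 in 0.9 tool x - tang yaw -36.0157438729309
-5 [[373.0, 450.0], [417.0, 464.0], [467.0, 466.0]]
0 [[381.0, 454.0], [427.0, 466.0], [477.0, 465.0]]
5 [[390.0, 457.0], [438.0, 467.0], [486.0, 464.0]]
10.6 [[401.0, 460.0], [449.0, 467.0], [497.0, 461.0]]
15 [[409.0, 462.0], [459.0, 467.0], [505.0, 459.0]]
[447.81069467 565.44237142]
cam az 5.297905855541605
[326.86528822 392.32029541]
[558.72334398 407.14844638]
```

View pics/s8.png

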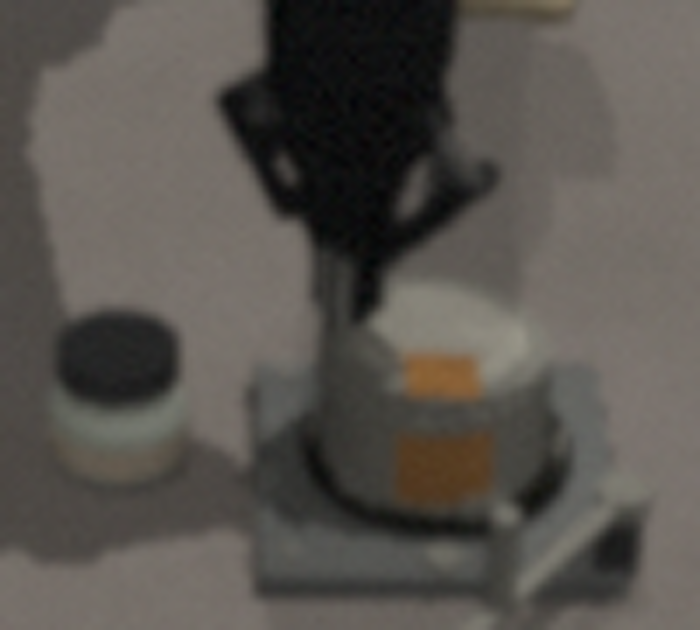

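Call:
send_rows --moves '[{"grip": -1, "translation": [0.0, 0, -0.03], "dr": [0, 0, 0]}, {"grip": -1, "translation": [0, 0, -0.1], "dr": [0, 0, 0]}, {"grip": -1, "translation": [0, 0, -0.2], "dr": [0, 0, 0]}, {"grip": -1, "translation": [0, 0, -0.2], "dr": [0, 0, 0]}, {"grip": -1, "translation": [0, 0, -0.2], "dr": [0, 0, 0]}, {"grip": -1, "translation": [0.1, 0.15, -0.1], "dr": [0, 0, 0.25]}, {"grip": -1, "translation": [0, 0, 0], "dr": [0, 0, 0.25]}, {"grip": -1, "translation": [0, 0, 0], "dr": [0, 0, 0.25]}, {"grip": -1, "translation": [0, 0, 0], "dr": [0, 0, 0.25]}, {"grip": -1, "translation": [0, 0, 0], "dr": [0, 0, 0.25]}]'

```text
time: 9.85
position: [0.5321, 0.0925, 0.2578]
eef_rot: [0.527, 0.85, 0.002, 0.002]
wrist_force: [-0.8, 1.0, -0.2]
grip_width: 0.001
```

```bash
python3 -c "
from h import *
nxt()
d=imaging.camera('wrist');cv2.imwrite('pics/w9.png',d['img'][:,:,::-1])
d=imaging.camera('scene');crop(d,'pics/s9.png',260,170,360,260,7)"
```

```text
t9.85 p [0.5321 0.0925 0.2578] yaw 116.4 zax [ 0.006  0.002 -1.   ] F [-0.8  1.  -0.2] grip 0.00 r 0.0048 a -70.0 q [-0.55  0.12  0.32  1.67 -0.04  1.35  0.24]
level dr [ 0.012  0.002 -0.   ]
tangent tool [-0.11  0.99  0.01] inward tool [ 0.99  0.11 -0.  ] r err mm -38.2 F tan -0.4 in 1.2 tool x - tang yaw -83.58368340951694
```

View pics/w9.png

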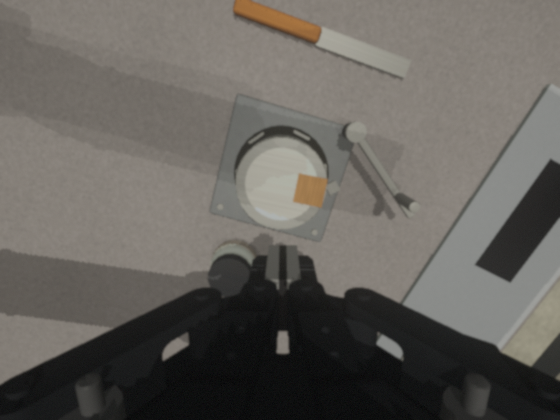

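View pics/s9.png

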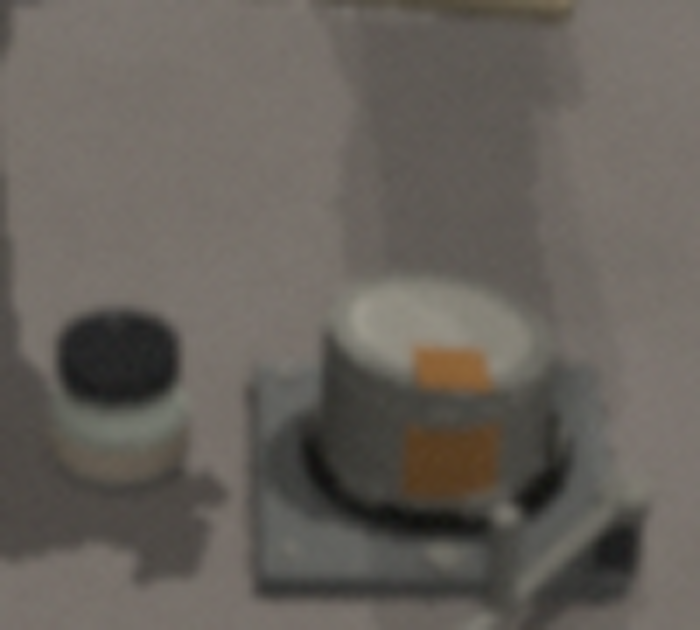

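```bash
python3 - <<'E'
from h import *
for n,b in(("wrist",(270,160,350,225)),("scene",(305,210,345,245)),("top",(225,170,265,210))):
    d=imaging.camera(n);im=d["img"]
    hsv=cv2.cvtColor(im,cv2.COLOR_RGB2HSV)
    m=((hsv[...,1]>110)&(hsv[...,0]<20)).astype(np.uint8);mm=np.zeros_like(m);x0,y0,x1,y1=b;mm[y0:y1,x0:x1]=m[y0:y1,x0:x1]
    N,l,s,c=cv2.connectedComponentsWithStats(mm)
    for i in range(1,N):
        if s[i,4]<15: continue
        pts=np.argwhere(l==i)[:,::-1].astype(np.float32);print(n,s[i],c[i],cv2.minAreaRect(pts))
        p=ray(d,c[i],.0825);v=p[:2]-C;print("  @lid z",p.round(4),"ang",np.degrees(np.arctan2(v[1],v[0])).round(1))
d=imaging.camera('wrist');crop(d,'pics/w9z.png',205,85,425,250,3.6)
np.savez('w9',K=d['K'],view=d['view'],img=d['img'])
E
```

```text
wrist [295 175  32  32 735] [310.2707483  190.30884354] ((310.2996520996094, 190.18174743652344), (27.436689376831055, 27.436689376831055), 12.804266929626465)
  @lid z [0.56   0.1029 0.0825] ang 11.3
scene [320 220  10   6  50] [324.26 222.48] ((324.5, 222.5), (5.0, 9.0), 90.0)
  @lid z [0.5573 0.1029 0.0825] ang 12.5
scene [318 231  13  10 115] [323.73913043 235.49565217] ((324.0, 235.5), (9.0, 12.0), 90.0)
  @lid z [0.6183 0.1092 0.0825] ang 7.9
```

View pics/w9z.png

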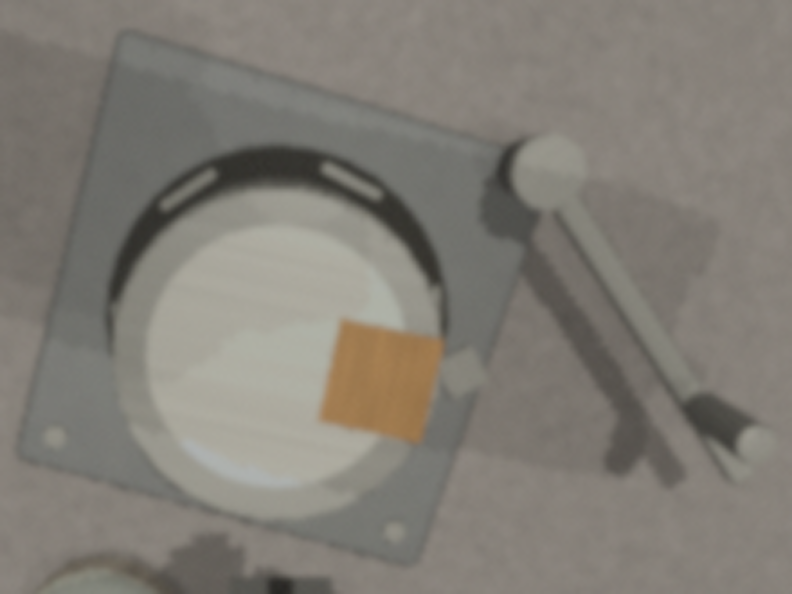

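```bash
python3 - <<'E'
from h import *
d=dict(np.load('w9.npz'))
g=lambda u,v,z:ray(d,((u+.5)/3.6-.5+205,(v+.5)/3.6-.5+85),z)
an=lambda a,b:np.degrees(np.arctan2(*(b-a)[1::-1])).round(1)
print("tab", an(g(342,319,.083),g(443,341,.083)),an(g(320,420,.083),g(422,443,.083)), an(g(422,443,.083),g(443,341,.083))-90, an(g(320,420,.083),g(342,319,.083))-90)
print("plate",an(g(19,458,.014),g(412,566,.014)),an(g(19,458,.014),g(122,30,.014))-90,"bolts",an(g(54,437,.014),g(396,532,.014)))
c=(g(122,30,.014)+g(412,566,.014))/2;p=g(463,371,.014);print("c",c,"ptr",p,an(c,p))
t=sum(g(u,v,.083) for u,v in((342,319),(443,341),(320,420),(422,443)))/4;print("tab c",t,an(c,t))
print("postclosed",g(548,170,.05),"pin",g(756,443,.093))
E
```

```text
tab 14.6 13.8 17.599999999999994 15.5
plate 10.6 10.700000000000003 bolts 10.6
c [0.52990273 0.09640218 0.014     ] ptr [0.59621431 0.10822626 0.014     ] 10.1
tab c [0.56013239 0.10278653 0.083     ] 11.9
postclosed [0.57994193 0.17712117 0.05      ] pin [0.66006573 0.13615884 0.093     ]
```

```bash
python3 -c "
from h import *
goto(.538,.0547,.0955)"
```

```text
t10.15 p [0.5319 0.0922 0.2572] yaw 117.0 zax [ 0.005  0.002 -1.   ] F [-0.1  1.5  0.2] grip 0.00 r 0.0050 a -73.5 q [-0.55  0.12  0.32  1.67 -0.04  1.35  0.25]
mm [-36.  -12.4 161.7] share [-0.18  -0.062  0.809]
```

Call:
send_rows --moves '[{"grip": -1, "translation": [-0.18, -0.062, 0], "dr": [0, 0, 0]}, {"grip": -1, "translation": [0, 0, 0.2], "dr": [0, 0, 0]}, {"grip": -1, "translation": [0, 0, 0.2], "dr": [0, 0, 0]}, {"grip": -1, "translation": [0, 0, 0.2], "dr": [0, 0, 0]}, {"grip": -1, "translation": [0, 0, 0.1], "dr": [0, 0, 0]}, {"grip": -1, "translation": [0, 0, 0.03], "dr": [0, 0, 0]}, {"grip": -1, "translation": [0, 0, 0], "dr": [0, 0, 0]}]'

```text
time: 10.73
position: [0.54, 0.0525, 0.1075]
eef_rot: [0.515, 0.857, 0.004, 0.004]
wrist_force: [0.1, -0.2, 0.2]
grip_width: 0.005
```

```bash
python3 -c "
from h import *
nxt();goto(.538,.0547,.0905)"
```

```text
t10.73 p [0.54   0.0525 0.1075] yaw 118.0 zax [ 0.01   0.003 -1.   ] F [ 0.1 -0.2  0.2] grip 0.01 r 0.0455 a -78.0 q [-0.48  0.25  0.34  1.85 -0.1   1.04  0.39]
level dr [ 0.02   0.005 -0.   ]
tangent tool [-0.28  0.96  0.01] inward tool [0.96 0.28 0.  ] r err mm 2.5 F tan 0.1 in -0.2 tool x - tang yaw -74.0364838278361
t10.73 p [0.54   0.0525 0.1075] yaw 118.0 zax [ 0.01   0.003 -1.   ] F [ 0.1 -0.2  0.2] grip 0.01 r 0.0455 a -78.0 q [-0.48  0.25  0.34  1.85 -0.1   1.04  0.39]
mm [ 2.9 -0.9 17. ] share [ 0.014 -0.005  0.085]
```

Call:
send_rows --moves '[{"grip": -1, "translation": [0.014, -0.005, 0.05], "dr": [0.02, 0.005, 0]}, {"grip": -1, "translation": [0.003, 0, 0.03], "dr": [0, 0, 0]}, {"grip": -1, "translation": [0.003, 0, 0.01], "dr": [0, 0, 0]}, {"grip": -1, "translation": [0, 0, 0], "dr": [0, 0, 0]}]'

```text
time: 11.07
position: [0.5394, 0.0567, 0.0917]
eef_rot: [0.514, 0.858, 0.002, 0.001]
wrist_force: [0.0, -0.1, -0.4]
grip_width: -0.0
```

Call:
send_rows --moves '[{"grip": -1, "translation": [0, 0, 0.008], "dr": [0, 0, 0]}, {"grip": -1, "translation": [0, 0, 0], "dr": [0, 0, 0]}]'

```text
time: 11.23
position: [0.5404, 0.0572, 0.0914]
eef_rot: [0.513, 0.858, 0.002, 0.002]
wrist_force: [0.1, 0.8, -0.9]
grip_width: 0.002
```

```bash
python3 -c "
from h import *
nxt();goto(.538,.0547,.0905)"
```

```text
t11.23 p [0.5404 0.0572 0.0914] yaw 118.2 zax [ 0.006  0.002 -1.   ] F [ 0.1  0.8 -0.9] grip 0.00 r 0.0410 a -76.0 q [-0.48  0.28  0.33  1.86 -0.11  1.01  0.39]
level dr [ 0.013  0.002 -0.   ]
tangent tool [-0.25  0.97  0.01] inward tool [0.97 0.25 0.  ] r err mm -2.0 F tan 0.3 in 0.7 tool x - tang yaw -75.7257634150879
t11.23 p [0.5404 0.0572 0.0914] yaw 118.2 zax [ 0.006  0.002 -1.   ] F [ 0.1  0.8 -0.9] grip 0.00 r 0.0410 a -76.0 q [-0.48  0.28  0.33  1.86 -0.11  1.01  0.39]
mm [-1.1 -3.3  0.9] share [-0.005 -0.017  0.004]
```

Call:
send_rows --moves '[{"grip": -1, "translation": [-0.008, -0.005, 0.012], "dr": [0.013, 0, 0]}, {"grip": -1, "translation": [-0.005, 0, 0.012], "dr": [0, 0, 0]}]'

```text
time: 11.4
position: [0.5417, 0.0547, 0.0878]
eef_rot: [0.513, 0.858, 0.0, 0.001]
wrist_force: [-0.2, 0.0, 1.4]
grip_width: 0.0
```

Call:
send_rows --moves '[{"grip": -1, "translation": [0, 0, 0.01], "dr": [0, 0, 0]}]'

```text
time: 11.48
position: [0.5424, 0.0541, 0.0864]
eef_rot: [0.513, 0.858, 0.001, 0.002]
wrist_force: [-0.5, -3.4, 11.8]
grip_width: 0.0
```

Call:
send_rows --moves '[{"grip": -1, "translation": [0.004, -0.012, 0.006], "dr": [0, 0, 0]}]'

```text
time: 11.57
position: [0.5415, 0.0533, 0.0862]
eef_rot: [0.513, 0.858, 0.001, 0.003]
wrist_force: [1.4, 0.9, 11.3]
grip_width: -0.0
```

Call:
send_rows --moves '[{"grip": -1, "translation": [0.004, -0.014, 0.006], "dr": [0, 0, 0]}]'

```text
time: 11.65
position: [0.5407, 0.0529, 0.0865]
eef_rot: [0.514, 0.858, 0.003, 0.005]
wrist_force: [4.3, 2.2, 9.3]
grip_width: -0.0
```

```bash
python3 -c "
from h import *
nxt()"
```

```text
t11.65 p [0.5407 0.0529 0.0865] yaw 118.2 zax [ 0.011  0.    -1.   ] F [4.3 2.2 9.3] grip -0.00 r 0.0453 a -77.0 q [-0.47  0.28  0.33  1.87 -0.11  1.    0.4 ]
level dr [0.02 0.01 0.  ]
tangent tool [-0.26  0.97  0.01] inward tool [ 0.97  0.26 -0.  ] r err mm 2.3 F tan 4.7 in 1.2 tool x - tang yaw -74.81782203239743
```

Call:
send_rows --moves '[{"grip": -1, "translation": [0.006, -0.016, 0.01], "dr": [0.02, 0.01, 0]}]'

```text
time: 11.73
position: [0.5398, 0.0528, 0.0864]
eef_rot: [0.514, 0.858, 0.002, 0.002]
wrist_force: [5.4, 0.4, 10.0]
grip_width: -0.001
```

Call:
send_rows --moves '[{"grip": -1, "translation": [0.006, -0.018, 0.01], "dr": [0.0, 0.0, 0]}]'

```text
time: 11.82
position: [0.5393, 0.0527, 0.0865]
eef_rot: [0.514, 0.858, 0.005, 0.005]
wrist_force: [4.2, 0.8, 10.6]
grip_width: 0.002
```

```bash
python3 -c "
from h import *
nxt()
d=imaging.camera('scene');crop(d,'pics/s10.png',260,170,360,260,7)"
```

```text
t11.82 p [0.5393 0.0527 0.0865] yaw 118.2 zax [ 0.013  0.003 -1.   ] F [ 4.2  0.8 10.6] grip 0.00 r 0.0452 a -78.7 q [-0.47  0.28  0.33  1.88 -0.11  0.99  0.4 ]
level dr [ 0.025  0.007 -0.   ]
tangent tool [-0.29  0.96  0.01] inward tool [0.96 0.29 0.  ] r err mm 2.2 F tan 4.3 in -0.1 tool x - tang yaw -73.06642872791281
```

View pics/s10.png

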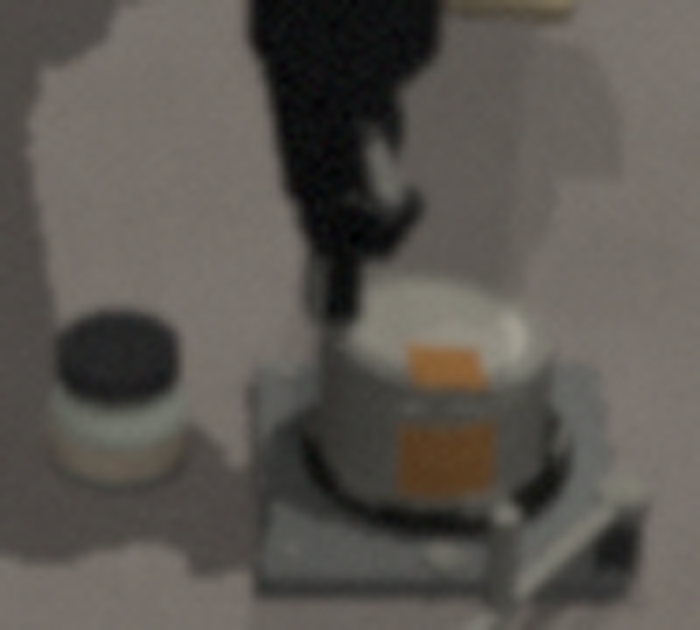

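Call:
send_rows --moves '[{"grip": -1, "translation": [0.006, -0.018, 0.011], "dr": [0.025, 0.007, 0]}, {"grip": -1, "translation": [0.004, -0.016, 0.01], "dr": [0.0, 0.0, 0]}]'

```text
time: 12.03
position: [0.5383, 0.0522, 0.0865]
eef_rot: [0.514, 0.858, 0.005, 0.005]
wrist_force: [4.8, 1.5, 8.3]
grip_width: 0.004
```

Call:
send_rows --moves '[{"grip": -1, "translation": [0.0, 0, -0.03], "dr": [0, 0, 0]}, {"grip": -1, "translation": [0, 0, -0.1], "dr": [0, 0, 0]}, {"grip": -1, "translation": [0, 0, -0.2], "dr": [0, 0, 0]}, {"grip": -1, "translation": [0, 0, -0.2], "dr": [0, 0, 0]}, {"grip": -1, "translation": [0, 0, -0.2], "dr": [0, 0, 0]}, {"grip": -1, "translation": [0.12, 0.06, -0.1], "dr": [0, 0, 0]}, {"grip": -1, "translation": [0.06, 0, 0], "dr": [0, 0, 0]}, {"grip": -1, "translation": [0, 0, 0], "dr": [0, 0, 0]}]'

```text
time: 12.7
position: [0.5281, 0.0874, 0.2616]
eef_rot: [0.516, 0.857, 0.004, 0.005]
wrist_force: [0.2, -0.0, -0.5]
grip_width: 0.0
```

```bash
python3 - <<'E'
from h import *
nxt()
d=imaging.camera('scene');crop(d,'pics/s11.png',260,170,360,260,7)
d=imaging.camera('wrist');cv2.imwrite('pics/w11.png',d['img'][:,:,::-1]);
crop(d,'pics/w11z.png',205,95,425,260,3.6)
np.savez('w11',K=d['K'],view=d['view'],img=d['img'])
E
```

```text
t12.70 p [0.5281 0.0874 0.2616] yaw 117.9 zax [ 0.012  0.002 -1.   ] F [ 0.2 -0.  -0.5] grip 0.00 r 0.0099 a -104.0 q [-0.55  0.1   0.32  1.68 -0.03  1.35  0.27]
level dr [0.023 0.007 0.   ]
tangent tool [-0.67  0.74  0.01] inward tool [0.74 0.67 0.  ] r err mm -33.1 F tan 0.2 in 0.0 tool x - tang yaw -48.14878901604607
```

View pics/s11.png

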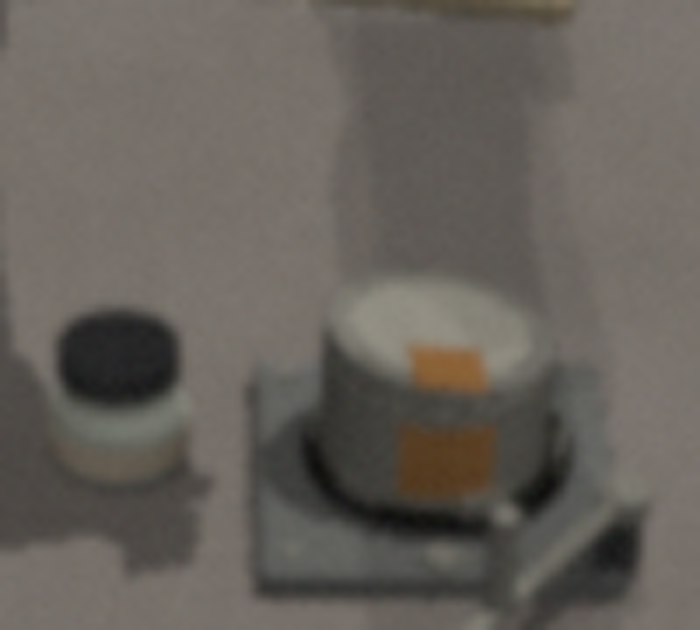

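View pics/w11z.png

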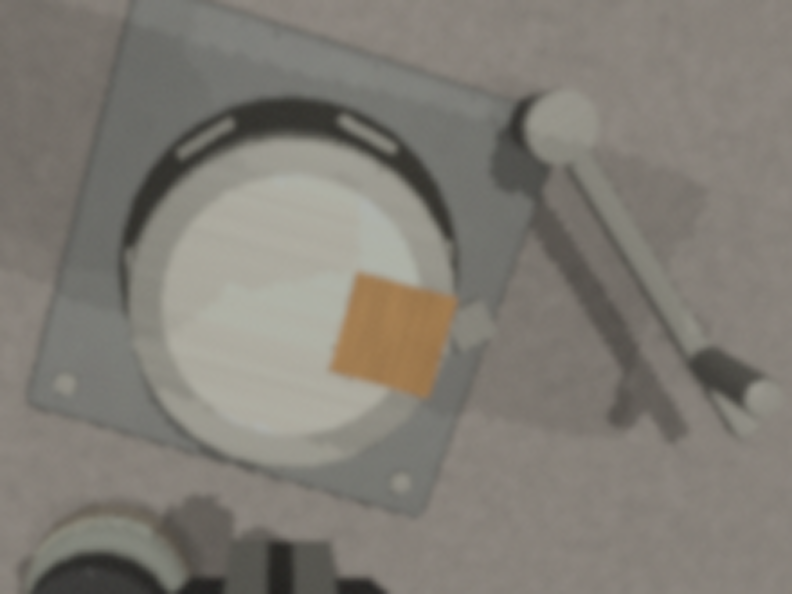

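```bash
python3 - <<'E'
from h import *
def rect(d,z,s=4000,x0=.42,x1=.64,y0=-.0,y1=.2):
    # image: u=(y1-y)*s, v=(x1-x)*s
    src=np.float32([proj(d,[x,y,z]) for x,y in((x0,y0),(x0,y1),(x1,y1),(x1,y0))])
    dst=np.float32([((y1-y)*s,(x1-x)*s) for x,y in((x0,y0),(x0,y1),(x1,y1),(x1,y0))])
    return cv2.warpPerspective(d["img"],cv2.getPerspectiveTransform(src,dst),(int((y1-y0)*s),int((x1-x0)*s)),flags=cv2.INTER_CUBIC)
for n in("w1","w9","w11"):
    d=dict(np.load(n+".npz"))
    for z in (.083,.080,.086):
        im=rect(d,z);hsv=cv2.cvtColor(im,cv2.COLOR_RGB2HSV)
        m=((hsv[...,1]>90)&(hsv[...,0]<20)).astype(np.uint8);m[:, :130]=0
        N,l,s,c=cv2.connectedComponentsWithStats(m);i=1+np.argmax(s[1:,4])
        pts=np.argwhere(l==i)[:,::-1].astype(np.float32);cn=c[i];w=np.array([.64-cn[1]/4000,.2-cn[0]/4000])
        print(n,z,"rect",cv2.minAreaRect(pts)[1:],"c",w.round(4),"ang",np.degrees(np.arctan2(*(w-C)[::-1])).round(1))
    if n=="w11": cv2.imwrite("pics/r11.png",cv2.resize(im[:,:,::-1],None,fx=.65,fy=.65))
d=dict(np.load('w11.npz'))
g=lambda u,v,z:ray(d,((u+.5)/3.6-.5+205,(v+.5)/3.6-.5+95),z)
an=lambda a,b:np.degrees(np.arctan2(*(b-a)[1::-1])).round(1)
print("tab", an(g(355,272,.083),g(456,296,.083)),an(g(331,371,.083),g(430,398,.083)), an(g(430,398,.083),g(456,296,.083))-90, an(g(331,371,.083),g(355,272,.083))-90)
print("plate",an(g(29,405,.014),g(419,516,.014)),"bolts",an(g(64,384,.014),g(401,483,.014)),"ptr",g(473,326,.014))
E
```

```text
w1 0.083 rect ((118.66095733642578, 117.03398132324219), 40.601295471191406) c [0.5099 0.0733] ang -130.9
w1 0.08 rect ((119.48885345458984, 118.29793548583984), 41.423667907714844) c [0.5095 0.0725] ang -130.6
w1 0.086 rect ((117.40196228027344, 116.17903137207031), 41.18592834472656) c [0.5104 0.074 ] ang -131.2
w9 0.083 rect ((118.28038787841797, 121.71123504638672), 74.21924591064453) c [0.5601 0.1027] ang 11.0
w9 0.08 rect ((119.50910949707031, 122.668212890625), 74.13429260253906) c [0.5607 0.1023] ang 9.9
w9 0.086 rect ((117.20276641845703, 120.06063842773438), 74.29136657714844) c [0.5596 0.1032] ang 12.0
w11 0.083 rect ((118.00891876220703, 119.8370132446289), 76.50426483154297) c [0.5604 0.1014] ang 8.4
w11 0.08 rect ((119.25357818603516, 120.80940246582031), 76.50426483154297) c [0.561 0.101] ang 7.4
w11 0.086 rect ((117.15180969238281, 118.65087127685547), 77.00537872314453) c [0.5598 0.1018] ang 9.3
tab 14.4 12.1 15.900000000000006 15.200000000000003
plate 10.9 bolts 10.5 ptr [0.59707998 0.10784307 0.014     ]
```

```bash
python3 - <<'E'
from h import *
d=dict(np.load('w11.npz'))
g=lambda u,v,z:ray(d,((u+.5)/3.6-.5+205,(v+.5)/3.6-.5+95),z)
print("lid c",g(292,300,.0825),"post",g(560,127,.05),"pin",g(762,395,.093))
goto(.674,.163,.2)
E
```

```text
lid c [0.5296987  0.09685376 0.0825    ] post [0.58001554 0.176403   0.05      ] pin [0.65948609 0.13635677 0.093     ]
t12.80 p [0.5284 0.0858 0.2604] yaw 117.8 zax [ 0.011  0.001 -1.   ] F [-0.8 -0.   0.2] grip -0.00 r 0.0114 a -100.7 q [-0.54  0.1   0.32  1.68 -0.03  1.35  0.27]
mm [  0.6 164.2  62. ] share [0.003 0.821 0.31 ]
```

Call:
send_rows --moves '[{"grip": -1, "translation": [0, 0, 0], "dr": [0.023, 0.007, -0.25]}, {"grip": -1, "translation": [0, 0, 0], "dr": [0, 0, -0.25]}, {"grip": -1, "translation": [0, 0, 0], "dr": [0, 0, -0.25]}, {"grip": -1, "translation": [0, 0, 0], "dr": [0, 0, -0.25]}, {"grip": -1, "translation": [0, 0, 0], "dr": [0, 0, -0.23]}]'

```text
time: 13.22
position: [0.5269, 0.0793, 0.2544]
eef_rot: [0.23, 0.973, -0.005, -0.005]
wrist_force: [-0.5, -0.1, 0.4]
grip_width: -0.002
```

```bash
python3 - <<'E'
from h import *
goto(.674,.163,.2)
E
```

```text
t13.22 p [0.5269 0.0793 0.2544] yaw 153.4 zax [-0.011 -0.007 -1.   ] F [-0.5 -0.1  0.4] grip -0.00 r 0.0181 a -101.5 q [-0.51  0.12  0.29  1.68 -0.03  1.36  0.9 ]
mm [-94.3 141.4  52.2] share [-0.472  0.707  0.261]
```

Call:
send_rows --moves '[{"grip": -1, "translation": [-0.1, 0.15, 0], "dr": [0, 0, 0]}, {"grip": -1, "translation": [-0.1, 0.15, 0], "dr": [0, 0, 0]}, {"grip": -1, "translation": [-0.1, 0.15, 0], "dr": [0, 0, 0]}, {"grip": -1, "translation": [-0.1, 0.15, 0], "dr": [0, 0, 0]}, {"grip": -1, "translation": [-0.07, 0.107, 0], "dr": [0, 0, 0]}, {"grip": -1, "translation": [0, 0, 0.1], "dr": [0, 0, 0]}, {"grip": -1, "translation": [0, 0, 0.1], "dr": [0, 0, 0]}, {"grip": -1, "translation": [0, 0, 0], "dr": [0, 0, 0]}]'

```text
time: 13.88
position: [0.6775, 0.1527, 0.1955]
eef_rot: [0.231, 0.973, -0.011, -0.012]
wrist_force: [0.2, 0.5, -0.7]
grip_width: 0.004
```

```bash
python3 - <<'E'
from h import *
nxt();goto(.675,.164,.065)
E
```

```text
t13.88 p [0.6775 0.1527 0.1955] yaw 153.2 zax [-0.029 -0.017 -0.999] F [ 0.2  0.5 -0.7] grip 0.00 r 0.1572 a 20.8 q [-0.48  0.54  0.29  1.28 -0.14  1.38  0.9 ]
level dr [-0.056 -0.037 -0.   ]
tangent tool [ 0.74  0.68 -0.01] inward tool [ 0.68 -0.74  0.03] r err mm 114.2 F tan 0.4 in -0.4 tool x - tang yaw -137.5167024401262
t13.88 p [0.6775 0.1527 0.1955] yaw 153.2 zax [-0.029 -0.017 -0.999] F [ 0.2  0.5 -0.7] grip 0.00 r 0.1572 a 20.8 q [-0.48  0.54  0.29  1.28 -0.14  1.38  0.9 ]
mm [  4.9  12.6 130.3] share [0.025 0.063 0.651]
```

Call:
send_rows --moves '[{"grip": -1, "translation": [0.025, 0.063, 0], "dr": [-0.056, -0.037, 0]}, {"grip": -1, "translation": [0, 0, 0.15], "dr": [0, 0, 0]}, {"grip": -1, "translation": [0, 0, 0.1], "dr": [0, 0, 0]}, {"grip": -1, "translation": [0, 0, 0], "dr": [0, 0, 0]}]'

```text
time: 14.22
position: [0.6784, 0.1605, 0.1416]
eef_rot: [0.234, 0.972, -0.002, -0.001]
wrist_force: [0.1, 0.1, -0.5]
grip_width: 0.0
```

```bash
python3 - <<'E'
from h import *
nxt();goto(.675,.166,.065)
E
```

```text
t14.22 p [0.6784 0.1605 0.1416] yaw 153.0 zax [-0.004 -0.004 -1.   ] F [ 0.1  0.1 -0.5] grip 0.00 r 0.1609 a 23.2 q [-0.49  0.56  0.27  1.36 -0.15  1.25  0.9 ]
level dr [-0.011 -0.003  0.   ]
tangent tool [ 0.77  0.64 -0.  ] inward tool [ 0.64 -0.77  0.01] r err mm 117.9 F tan 0.1 in -0.1 tool x - tang yaw -140.25974870364394
t14.22 p [0.6784 0.1605 0.1416] yaw 153.0 zax [-0.004 -0.004 -1.   ] F [ 0.1  0.1 -0.5] grip 0.00 r 0.1609 a 23.2 q [-0.49  0.56  0.27  1.36 -0.15  1.25  0.9 ]
mm [ 5.4  3.8 76.6] share [0.027 0.019 0.383]
```

Call:
send_rows --moves '[{"grip": -1, "translation": [0.027, 0.025, 0.0], "dr": [0, 0, 0]}, {"grip": -1, "translation": [0, 0.006, 0.15], "dr": [0, 0, 0]}, {"grip": -1, "translation": [0, 0, 0.15], "dr": [0, 0, 0]}, {"grip": -1, "translation": [0, 0, 0.08], "dr": [0, 0, 0]}, {"grip": -1, "translation": [0, 0, 0], "dr": [0, 0, 0]}]'

```text
time: 14.63
position: [0.6786, 0.1669, 0.0708]
eef_rot: [0.235, 0.972, -0.001, 0.001]
wrist_force: [-0.6, -0.3, -0.4]
grip_width: -0.002
```

```bash
python3 - <<'E'
from h import *
nxt();goto(.675,.166,.065)
d=imaging.camera('scene');crop(d,'pics/s12.png',260,170,360,270,6)
E
```

```text
t14.63 p [0.6786 0.1669 0.0708] yaw 152.8 zax [ 0.002 -0.003 -1.   ] F [-0.6 -0.3 -0.4] grip -0.00 r 0.1638 a 25.3 q [-0.49  0.62  0.26  1.43 -0.16  1.12  0.89]
level dr [-0.005  0.006 -0.   ]
tangent tool [ 0.79  0.61 -0.  ] inward tool [ 0.61 -0.79 -0.  ] r err mm 120.8 F tan -0.1 in 0.7 tool x - tang yaw -142.4904889014968
t14.63 p [0.6786 0.1669 0.0708] yaw 152.8 zax [ 0.002 -0.003 -1.   ] F [-0.6 -0.3 -0.4] grip -0.00 r 0.1638 a 25.3 q [-0.49  0.62  0.26  1.43 -0.16  1.12  0.89]
mm [ 2.8 -2.5  5.8] share [ 0.014 -0.012  0.029]
```

View pics/s12.png

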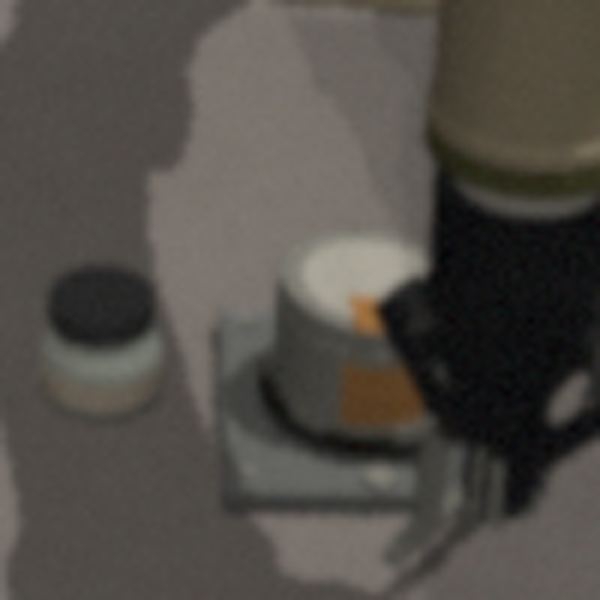

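```bash
cat >> h.py <<'E'
P=np.array([.580,.1765])
def post(psi=5,rt=.0925):
    o=st();Rm=R.from_quat(o["eef_rot"]).as_matrix();v=o["position"][:2]-P
    r=np.hypot(*v);a=np.degrees(np.arctan2(v[1],v[0]));
    w=np.cross(Rm[:,2],[0,0,-1])
    b=np.radians(a-psi);tgt=P+rt*np.array([np.cos(b),np.sin(b)])
    dm=Rm.T@np.append(tgt-o["position"][:2],0)
    print("post r %.4f ang %.1f pushyaw-req %.1f"%(r,a,((yaw(o)+90)-(a-12.8-90)+180)%360-180),"F toward push",(-Rm[:,1]@o["wrist_force"]).round(1),"step share",(dm/.2).round(3),"level",(Rm.T@w/.5).round(3))
E
python3 -c "
from h import *
post()"
```

```text
t14.68 p [0.6793 0.1672 0.0726] yaw 152.8 zax [ 0.003 -0.003 -1.   ] F [0.1 0.3 0.1] grip -0.00 r 0.1645 a 25.2 q [-0.49  0.62  0.26  1.42 -0.16  1.12  0.89]
post r 0.0998 ang -5.4 pushyaw-req -9.0 F toward push -0.3 step share [ 0.02  -0.052 -0.   ] level [-0.002  0.009  0.   ]
```

Call:
send_rows --moves '[{"grip": -1, "translation": [0.02, -0.04, 0.02], "dr": [0, 0.009, 0]}, {"grip": -1, "translation": [-0.01, -0.035, 0.01], "dr": [0, 0, 0.1]}]'

```text
time: 14.85
position: [0.6724, 0.1569, 0.0711]
eef_rot: [0.258, 0.966, 0.001, 0.001]
wrist_force: [-0.0, -0.2, -1.0]
grip_width: -0.003
```

```bash
python3 -c "
from h import *
post()"
```

```text
t14.85 p [0.6724 0.1569 0.0711] yaw 150.1 zax [ 0.003  0.001 -1.   ] F [-0.  -0.2 -1. ] grip -0.00 r 0.1540 a 22.9 q [-0.48  0.6   0.27  1.46 -0.17  1.11  0.86]
post r 0.0944 ang -12.0 pushyaw-req -5.1 F toward push 0.2 step share [-0.002 -0.042 -0.   ] level [ 0.006  0.005 -0.   ]
```

Call:
send_rows --moves '[{"grip": -1, "translation": [-0.005, -0.04, 0.006], "dr": [0, 0, 0.1]}, {"grip": -1, "translation": [-0.01, -0.045, 0.006], "dr": [0, 0, 0.15]}, {"grip": -1, "translation": [-0.01, -0.045, 0.006], "dr": [0, 0, 0.15]}]'

```text
time: 15.1
position: [0.6655, 0.1344, 0.0756]
eef_rot: [0.356, 0.934, 0.005, 0.005]
wrist_force: [0.8, 1.6, -0.6]
grip_width: -0.002
```

```bash
python3 -c "
from h import *
post()"
```

```text
t15.10 p [0.6655 0.1344 0.0756] yaw 138.3 zax [ 0.012  0.006 -1.   ] F [ 0.8  1.6 -0.6] grip -0.00 r 0.1401 a 15.5 q [-0.49  0.57  0.32  1.5  -0.19  1.09  0.71]
post r 0.0954 ang -26.2 pushyaw-req -2.7 F toward push -1.7 step share [ 0.005 -0.043 -0.001] level [0.025 0.01  0.   ]
```

Call:
send_rows --moves '[{"grip": -1, "translation": [0.0, -0.043, 0.03], "dr": [0.025, 0.01, 0.15]}, {"grip": -1, "translation": [-0.004, -0.043, 0.03], "dr": [0.005, 0, 0.15]}, {"grip": -1, "translation": [-0.006, -0.043, 0.02], "dr": [0.005, 0, 0.15]}]'

```text
time: 15.35
position: [0.6538, 0.116, 0.0701]
eef_rot: [0.464, 0.886, 0.003, 0.004]
wrist_force: [0.8, 1.7, 0.7]
grip_width: 0.0
```

```bash
python3 -c "
from h import *
post()"
```

```text
t15.35 p [0.6538 0.116  0.0701] yaw 124.7 zax [ 0.01   0.003 -1.   ] F [0.8 1.7 0.7] grip 0.00 r 0.1248 a 8.8 q [-0.52  0.55  0.37  1.55 -0.22  1.07  0.51]
post r 0.0954 ang -39.3 pushyaw-req -3.2 F toward push -1.7 step share [ 0.005 -0.043 -0.   ] level [ 0.019  0.007 -0.   ]
```

Call:
send_rows --moves '[{"grip": -1, "translation": [0.0, -0.043, 0.015], "dr": [0.019, 0.007, 0.15]}, {"grip": -1, "translation": [-0.002, -0.043, 0.015], "dr": [0.005, 0, 0.15]}, {"grip": -1, "translation": [-0.004, -0.043, 0.015], "dr": [0.005, 0, 0.15]}, {"grip": -1, "translation": [-0.004, -0.043, 0.015], "dr": [0.005, 0, 0.14]}]'

```text
time: 15.68
position: [0.6314, 0.0979, 0.0704]
eef_rot: [0.596, 0.803, 0.004, 0.004]
wrist_force: [3.0, 0.1, 0.3]
grip_width: 0.001
```

```bash
python3 -c "
from h import *
post()
d=imaging.camera('scene');crop(d,'pics/s13.png',260,170,360,270,6)"
```

```text
t15.68 p [0.6314 0.0979 0.0704] yaw 106.9 zax [ 0.011  0.002 -1.   ] F [3.  0.1 0.3] grip 0.00 r 0.1009 a 0.5 q [-0.56  0.51  0.44  1.63 -0.24  1.05  0.24]
post r 0.0939 ang -56.8 pushyaw-req -3.5 F toward push -2.9 step share [-0.003 -0.041 -0.   ] level [ 0.021  0.002 -0.   ]
```

View pics/s13.png

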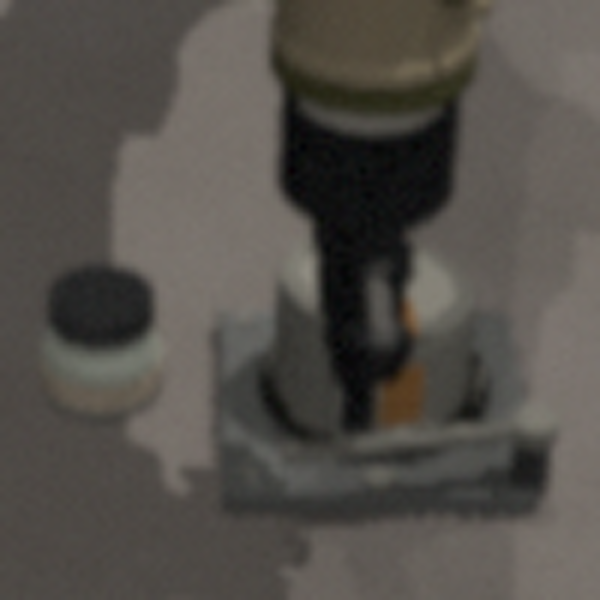

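Call:
send_rows --moves '[{"grip": -1, "translation": [-0.002, -0.04, 0.012], "dr": [0.021, 0.002, 0.16]}, {"grip": -1, "translation": [-0.004, -0.025, 0.012], "dr": [0.005, 0, 0.1]}]'

```text
time: 15.9
position: [0.6212, 0.0932, 0.0706]
eef_rot: [0.649, 0.761, 0.002, 0.001]
wrist_force: [1.7, -1.6, -0.9]
grip_width: 0.0
```

```bash
python3 -c "
from h import *
post()"
```

```text
t15.90 p [0.6212 0.0932 0.0706] yaw 99.0 zax [ 0.004  0.002 -1.   ] F [ 1.7 -1.6 -0.9] grip 0.00 r 0.0907 a -2.4 q [-0.58  0.5   0.47  1.65 -0.26  1.05  0.12]
post r 0.0929 ang -63.7 pushyaw-req -4.5 F toward push -1.4 step share [-0.008 -0.04  -0.   ] level [ 0.008 -0.004  0.   ]
```

Call:
send_rows --moves '[{"grip": -1, "translation": [-0.005, -0.02, 0.01], "dr": [0.005, 0, 0.08]}, {"grip": -1, "translation": [-0.003, -0.014, 0.008], "dr": [0.005, 0, 0.05]}]'

```text
time: 16.07
position: [0.6171, 0.0913, 0.0714]
eef_rot: [0.674, 0.739, 0.003, 0.0]
wrist_force: [1.7, -0.5, -1.0]
grip_width: 0.0
```

Call:
send_rows --moves '[{"grip": -1, "translation": [-0.002, -0.014, 0.008], "dr": [0.005, 0, 0.03]}]'

```text
time: 16.15
position: [0.6155, 0.0909, 0.0716]
eef_rot: [0.679, 0.734, 0.003, 0.0]
wrist_force: [6.4, -1.0, -1.8]
grip_width: 0.001
```

```bash
python3 -c "
from h import *
post()"
```

```text
t16.15 p [0.6155 0.0909 0.0716] yaw 94.4 zax [ 0.004  0.004 -1.   ] F [ 6.4 -1.  -1.8] grip 0.00 r 0.0852 a -4.1 q [-0.6   0.49  0.49  1.67 -0.26  1.04  0.05]
post r 0.0927 ang -67.5 pushyaw-req -5.3 F toward push -6.3 step share [-0.01  -0.039 -0.   ] level [ 0.009 -0.008  0.   ]
```

Force is rising at the expected closed angle; push a bit to confirm the stop.

Call:
send_rows --moves '[{"grip": -1, "translation": [0, -0.014, 0.005], "dr": [0.0, 0, 0]}]'

```text
time: 16.23
position: [0.6151, 0.0909, 0.0721]
eef_rot: [0.679, 0.734, 0.005, 0.002]
wrist_force: [16.8, 0.0, -10.3]
grip_width: 0.002
```

Call:
send_rows --moves '[{"grip": -1, "translation": [0, -0.016, 0.005], "dr": [0.0, 0, 0]}]'

```text
time: 16.32
position: [0.6151, 0.0909, 0.0725]
eef_rot: [0.679, 0.734, 0.008, 0.004]
wrist_force: [18.4, 0.3, -10.7]
grip_width: 0.002
```

```bash
python3 -c "
from h import *
post()"
```

```text
t16.32 p [0.6151 0.0909 0.0725] yaw 94.5 zax [ 0.017  0.006 -1.   ] F [ 18.4   0.3 -10.7] grip 0.00 r 0.0848 a -4.1 q [-0.6   0.48  0.49  1.68 -0.26  1.03  0.05]
post r 0.0925 ang -67.7 pushyaw-req -5.0 F toward push -18.1 step share [-0.011 -0.039 -0.001] level [ 0.035 -0.008 -0.   ]
```

At the stop (18 N, no motion). Back off along +y, lift, and look.

Call:
send_rows --moves '[{"grip": -1, "translation": [0, 0.05, 0], "dr": [0.03, 0, 0]}, {"grip": -1, "translation": [0, 0.1, 0], "dr": [0, 0, 0]}, {"grip": -1, "translation": [0, 0.02, -0.15], "dr": [0, 0, 0]}, {"grip": -1, "translation": [0, 0, -0.2], "dr": [0, 0, 0]}, {"grip": -1, "translation": [0, 0, -0.2], "dr": [0, 0, 0]}, {"grip": -1, "translation": [0, 0, -0.2], "dr": [0, 0, 0]}, {"grip": -1, "translation": [0, -0.2, -0.1], "dr": [0, 0, 0]}, {"grip": -1, "translation": [0, -0.2, 0], "dr": [0, 0, 0]}, {"grip": -1, "translation": [0, 0, 0], "dr": [0, 0, 0]}]'

```text
time: 17.07
position: [0.5722, 0.0872, 0.2509]
eef_rot: [0.674, 0.739, 0.001, -0.002]
wrist_force: [0.7, -0.6, -1.1]
grip_width: -0.001
```

```bash
python3 -c "
from h import *
post()
d=imaging.camera('scene');crop(d,'pics/s14.png',260,180,360,270,7)
d=imaging.camera('wrist');cv2.imwrite('pics/w14.png',d['img'][:,:,::-1]);np.savez('w14',K=d['K'],view=d['view'],img=d['img'])"
```

```text
t17.07 p [0.5722 0.0872 0.2509] yaw 95.3 zax [-0.002  0.003 -1.   ] F [ 0.7 -0.6 -1.1] grip -0.00 r 0.0428 a -13.3 q [-0.68  0.23  0.54  1.58 -0.13  1.36 -0.04]
post r 0.0897 ang -95.0 pushyaw-req 23.1 F toward push -0.6 step share [-0.005 -0.042  0.   ] level [-0.004 -0.007  0.   ]
```

View pics/s14.png

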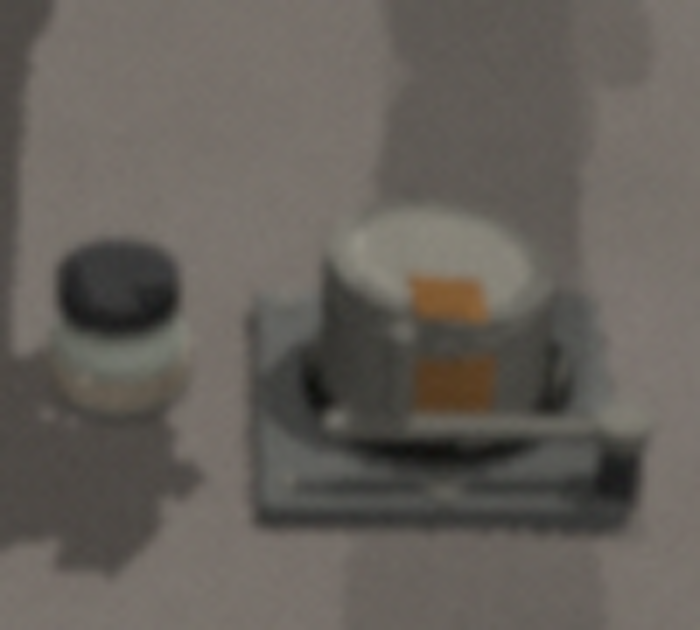

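View pics/w14.png

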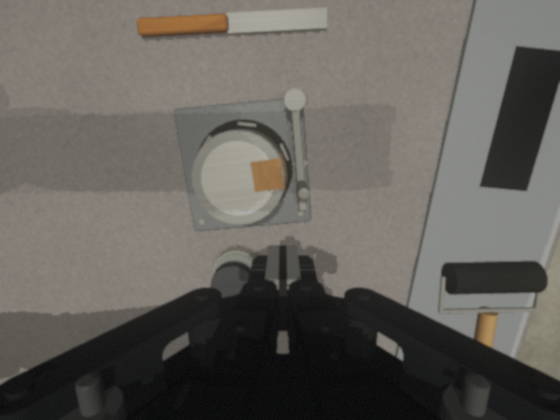

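```bash
python3 - <<'E'
from h import *
d=dict(np.load('w14.npz'))
z=.083;s=4000
q=((.42,0),(.42,.2),(.64,.2),(.64,0))
H=cv2.getPerspectiveTransform(np.float32([proj(d,[*p,z]) for p in q]),np.float32([((.2-y)*s,(.64-x)*s) for x,y in q]))
im=cv2.warpPerspective(d["img"],H,(800,880),flags=cv2.INTER_CUBIC)
hsv=cv2.cvtColor(im,cv2.COLOR_RGB2HSV);m=((hsv[...,1]>90)&(hsv[...,0]<20)).astype(np.uint8);m[:,:130]=0
N,l,st_,c=cv2.connectedComponentsWithStats(m);i=1+np.argmax(st_[1:,4])
pts=np.argwhere(l==i)[:,::-1].astype(np.float32);w=np.array([.64-c[i][1]/s,.2-c[i][0]/s])
print(90-cv2.minAreaRect(pts)[2],w,np.degrees(np.arctan2(*(w-C)[::-1])))
post=ray(d,(294.5,99.5),.05);pin=ray(d,(303.5,193),.093);print(post,pin,np.degrees(np.arctan2(*(pin-post)[1::-1])),"closed expects",10.6-90)
E
```

```text
13.642921447753906 [0.56007529 0.10136158] 8.389161813266764
[0.58052159 0.17673317 0.05      ] [0.59668133 0.08855995 0.093     ] -79.61450268716436 closed expects -79.4
```

```bash
python3 -c "
from cell import ticket
print(ticket.job_done())"
```

```text
the job is handed in; nothing more can be done
None
```

I turned the tin until its label was at the front pointer, swung the keeper bar closed against its stop, and handed the job in at about 17 s with the arm clear.

- **Label position:** I rolled the tin about 145° by the lid edge with the shut fingertip, then nudged it back about 2.5° because it had gone slightly past. My last two measures of the label direction disagree. The tab's edges give about 13.6° and the tab's centre about 8.4°, against a target of 10.6°. So it is within about 3° (2.5 mm) of the pointer.
- **Pressing force:** The force read between moves was mostly 10–19 N and peaked at 20.6 N, under the 22 N denting limit. The readings come only at the end of each call, so a brief higher value in between is possible. I saw no dent in the pictures.
- **Tin after release:** The last pictures show it standing in its seat, with the label in the same place after the bar closed.
- **Keeper bar:** I pushed the pin until it stopped at about 18 N with no further movement. The bar then measured −79.6° in the picture, against −79.4° for fully closed.
- **Other objects:** I felt no contact with anything else; the small pot and the knife, in the closing views, looked unmoved.

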